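# Key the canister into the inclined mixer and lock it

## Task

Load the mixing canister into the inclined mixer and start it: slide the keeper fully open, turn the canister by its blue fin until its flat matches the flat of the driver's D-shaped pocket (the red bars mark both), and set it fully home in line with the tilted axis. Then slide the keeper shut over the flange, and only once it is shut press the green start button all the way in and let it spring back. Leave the other things on the bench where they are.

Things in the scene. Friction and masses are not known exactly. Their poses are not given: they have to be found in the camera images.
- canister_center (a point): Loose closed aluminium canister, 98 mm tall, about 180 g: point on its axis, half-way up (49 mm above its underside). z runs up its axis. From the underside up: D-shaped foot 0-16 mm (lowest 3 mm bevelled), D-shaped flange 16-22, round body and white lid of radius 26.5 to 62, blue grip fin 62-98. The flats face its own -x; a red bar on the lid marks that side.
- canister_fin (a point): Centre of the canister's blue grip fin, on the canister's axis, 80 mm above its underside. The fin is 12 mm thick along x, 44 mm long along y, and stands 36 mm above the lid. Its broad faces are parallel to the flats of foot and flange. Same axes as canister_center.
- canister_flange (a point): On the canister's axis in the plane of the flange's underside, 16 mm above the canister's underside; same axes. The flange below the lid is a disc of radius 40 cut flat 30 mm from the axis; the foot below it is a disc of radius 28 cut flat 20 mm from the axis. Both flats face -x.
- driver_seat (a point): Driver: metal cup (outer radius 36, 20 high) on the mixer's sloping deck, with a D-shaped pocket 17 mm deep, radius 29.2, flat wall 21.2 from the axis on its own -x side (red bar on the rim). Point on the axis in the plane of the rim. z is the cup's axis, leaning 30 degrees from vertical to the mixer's front. Canister home: flange on the rim, canister_flange at this point, all axes agreeing.
- driver (a joint): Turn of the driver about its z axis, rad; 0 when its flat faces straight down the slope. Starts within +-0.6, stops at +-1. It turns only against 0.5 N m and else stays as it stands. driver_seat's axes turn with it.
- keeper_post (a point): Axis of the keeper's black round post (14 mm thick, 34 to 76 mm above the deck), 58 mm above the deck. z square to the deck, x up the slope, y level, along which the keeper slides. The keeper is a grey block with a steel tongue that reaches over the flange of a seated canister. Closed, the post is 68 mm from the driver's axis and the tongue is in the way of the flange; open, it is clear.
- keeper (a joint): How far the keeper is slid outward along keeper_post's +y: 0 closed, 0.040 m fully open, with end stops at both. About 2 N of friction; stays where it is left. Starts at 0 to 0.008. Its tongue is 40 mm wide, 28 to 34 mm above the deck, and when closed ends 30 mm from the driver's axis.
- start_button_top (a point): Centre of the top of the green start button, radius 15 mm, on a black pedestal, 38 mm above the deck, on the other side of the driver from the keeper (92 mm from the driver's axis along -y and 20 mm down the slope). z points out of the button, square to the deck; press it along -z.
- start_button (a joint): How far the start button is pressed: 0 released, 0.006 m fully in (about 5 N); springs back.
- mixer_deck (a point): Centre of the mixer's deck surface, where the driver's axis meets it. The mixer is a white wedge fixed to the bench, 270 wide, 200 deep, 55 mm high in front and 155 behind. z square to the deck (leaning 30 degrees to the front), x up the slope, y level. A seated canister stands up to 102 mm above the deck.
- melting_cup: small metal melting cup with a long handle, 57 high mm; bystander to be left alone, origin at the centre of its underside.
- masking_tape: roll of masking tape lying flat, 100 across, 25 high mm; bystander to be left alone, origin at the centre of its underside.
- beaker: plastic beaker, part green, 94 high mm; bystander to be left alone, origin at the centre of its underside.
- ointment_tube: white ointment tube lying down, 120 long mm; bystander to be left alone, origin at the centre of its underside.
- stir_stick: wooden stirring stick lying flat, 150 long mm; bystander to be left alone, origin at the centre of its underside.
- batch_notebook: closed teal notebook lying flat, 210 x 152 x 16 mm; bystander to be left alone, origin at the centre of its underside.
- tin_14: open round metal tin of green balm, 55 across, 24 high mm; bystander to be left alone, origin at the centre of its underside.
- canister: The same canister: its origin lies at the centre of its underside.

How it is judged:
By the outcome, as a careful person would: the job done as asked, in the order asked, and still so for the second after the job is handed in, with the robot touching nothing.
It also fails if it takes over 67 s, if anything falls off the work surface, if the arm or the gripper's body presses on something with over 40 N, if the wrist force passes 120 N, or if a joint passes its speed limit or range.

## Robot

A 6-joint arm with a two-finger parallel gripper is mounted at the origin on a cart in front of the work surface, level with it; the furniture and walls round the work are solid. World frame = base frame: x ahead of the robot, y to its left, z up, the work surface at z = 0. Lengths are in m, angles in rad, forces in N, time in s.
With the tool pointing down it reaches from about 0.3 to 0.95 m from the base axis. Payload 3.1 kg.
Tool frame: the origin (TCP) lies midway between the tips of the shut fingers; the grasp point (between the pads) lies 19 mm behind it; x points along the fingers, y is the direction in which the jaws open and shut, and the axes are right-handed (so a half turn about x gives the same grasp; the last joint's range is limited). The gripper opens to 85 mm and grips with 20 to 120 N. Pads are 22 mm wide; open, the fingers measure 114 mm over their backs; the gripper's body (76 mm by 85 mm) begins 54 mm behind the grasp point. The pads swing forward as they close: fully open they stand 13 mm farther back than shut.
Start: joints at [1.217, 0.308, 1.634, -0, 1.2, -0.07], TCP at [0.175, 0.6, 0.231] pointing down, gripper open.
Joint ranges: [-3.06, 3.06], [-0.79, 1.96], [0.05, 2.63], [-1.19, 4.34], [0.05, 2.64], [-2.94, 2.94]. Speed limits (rad/s): [2.79, 2.79, 3.14, 3.14, 3.14, 3.14].

## Interface

Orientations are given as a rotation vector (axis times angle).
In Python, from plant import sense, optics, bot gives the robot as it stands.
- The arm moves only by the tool apply_moves, never from a script. Its argument "commands" is a list of rows, each an object of numbers: "claw": the closure, from -1 (fully open) to 1 (shut); "tx", "ty", "tz": the shift along the world's x, y, z normalised to -1 to 1, where 1 is 10 cm; "twist": the turn about the world's z normalised to -1 to 1, where 1 is 180 degrees. A call has 1 to 10 rows; each row is the pose to reach, as a shift and turn from the pose measured when the call began, turning the shorter way round; what a row does not reach only later rows make up. A row lasts 1/8 s, in which the tool goes at most 62.5 mm and 10.7 degrees, less where a joint would pass 70% of its speed; a pose out of reach is approached as far as the arm can. A call with a number of a shift or a turn outside -1 to 1 is refused whole. A call with a gripper value outside its range is refused whole. The fingers move at their own pace and stop on an object; "grip_force" is the grip in N (left out, the last holds). Time passes only in rows, so rows that repeat a pose let the fingers close. It gives the time, the measured TCP pose, the force and the opening at its end, in the units of the state.
- sense(): the state, without advancing time (a new reading comes with each control period).
- optics.camera(name): name is "scene" or "top" or "wrist"; returns the picture (420x560x3 uint8, blue, green, red); there is no depth.
- optics.camera_info(name): a dict with "K" (3x3 intrinsics, pixels), "k1" (the pictures are not rectified: a ray, as slopes to the right and down, at radius r is drawn at 1 + k1 r^2 times it, then the intrinsics apply), "pose" (4x4, takes a point from camera to world coordinates); the wrist camera has in their place "T_tool_cam" (4x4, takes a point from camera to tool coordinates, whose origin is the TCP and whose axes are the tool frame's). Camera axes: x right, y down, z forward; pixel columns grow to the right and rows downward; lengths in m; the calibration is good to about 2 mm. A picture is of the moment at which its call begins: read the wrist's pose just before it. camera_info takes no time and is no camera call.
- bot.sign_off(): hands the job in, once; it reports no verdict.
The state is a dict: "t": time; "qpos": joint angles; "joint_vel": joint speeds; "tau": joint torques, N m; "eef_pos": TCP position; "tcp_rot": TCP orientation; "wrist_force": force on the tool from outside, world axes, zero at the start; "wrist_torque": the same for the moment, N m; "opening": finger opening in m.
Only numpy, scipy, OpenCV 4.12 (cv2) and the standard library are available. Lean on these libraries where they do the work, as an engineer would, in place of code of your own. Each camera call takes 0.05 s, during which the arm holds its last target.

## Working session

There is one attempt and no reset: what is moved stays moved. The work goes in short steps, Python scripts to look and compute and a tool call to move; the robot and the scene stay as the last step left them, time stands still between calls to the robot, and variables do not carry over. Pictures are saved under pics/ and viewed, and the job is handed in when it is done.

Besides the shell and the picture viewer there is one more tool, called as name([rows], argument=value, ...), one row to a line, values as JSON. apply_moves: Moves the arm, as the interface text tells. Scaled input: -1 to 1 covers 10 cm each way for a shift and 180 degrees each way for a turn. Its arguments: {"type":"object","properties":{"commands":{"type":"array"},"grip_force":{"type":"number"}},"required":["commands"]}

```bash
mkdir -p pics; ls; cat > look.py <<'E'
import sys,cv2,json,numpy as np
from plant import sense,optics,bot
tag=sys.argv[1]
for n in sys.argv[2:]:
    s=sense(); im=optics.camera(n); cv2.imwrite(f'pics/{tag}_{n}.png',im)
    ci=optics.camera_info(n)
    json.dump({'s':{k:np.array(v).tolist() for k,v in s.items()},'ci':{k:np.array(v).tolist() for k,v in ci.items()}},open(f'pics/{tag}_{n}.json','w'))
    print(n,{k:np.round(v,4).tolist() for k,v in ci.items()})
s=sense();print({k:np.round(v,3).tolist() for k,v in s.items()})
E
python3 look.py a scene top wrist
```

```text
pics
scene {'K': [[437.5051, 0.0, 283.6486], [0.0, 437.5051, 202.576], [0.0, 0.0, 1.0]], 'k1': -0.0574, 'pose': [[0.8536, -0.3463, 0.3891, -0.0912], [-0.5206, -0.5894, 0.6177, -1.0461], [0.0154, -0.7298, -0.6835, 1.21], [0.0, 0.0, 0.0, 1.0]]}
top {'K': [[531.8377, 0.0, 288.9867], [0.0, 531.8377, 210.7628], [0.0, 0.0, 1.0]], 'k1': -0.1947, 'pose': [[-0.0161, -0.9976, 0.0667, 0.414], [-0.9998, 0.0166, 0.0056, -0.0666], [-0.0067, -0.0666, -0.9978, 1.6705], [0.0, 0.0, 0.0, 1.0]]}
wrist {'K': [[313.6475, 0.0, 279.2887], [0.0, 313.6475, 205.3122], [0.0, 0.0, 1.0]], 'k1': -0.0413, 'T_tool_cam': [[-0.0002, -0.2763, 0.9611, -0.1421], [1.0, 0.0002, 0.0003, 0.0007], [-0.0002, 0.9611, 0.2763, -0.0698], [0.0, 0.0, 0.0, 1.0]]}
{'t': 0.15, 'qpos': [1.217, 0.309, 1.635, -0.0, 1.2, -0.07], 'joint_vel': [0.0, -0.002, -0.007, 0.0, 0.0, 0.001], 'tau': [0.0, -41.58, -27.714, -0.0, 0.006, -0.0], 'eef_pos': [0.175, 0.599, 0.23], 'tcp_rot': [0.221, 1.56, -0.224], 'wrist_force': [0.433, -0.721, -0.694], 'wrist_torque': [0.02, 0.013, 0.001], 'opening': 0.085}
```

View pics/a_scene.png

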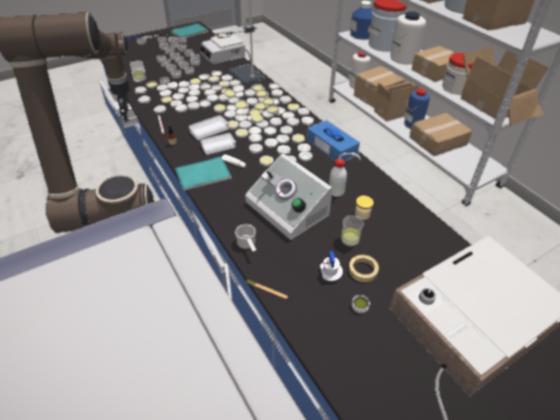

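View pics/a_top.png

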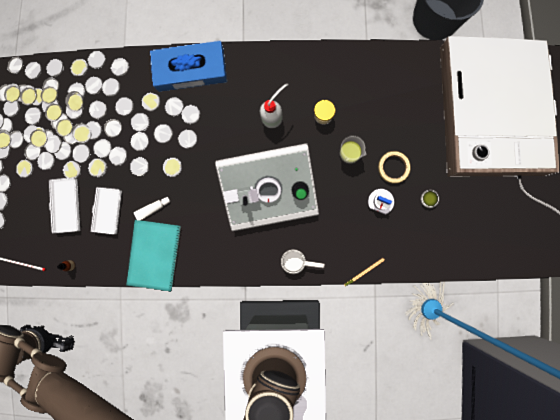

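View pics/a_wrist.png

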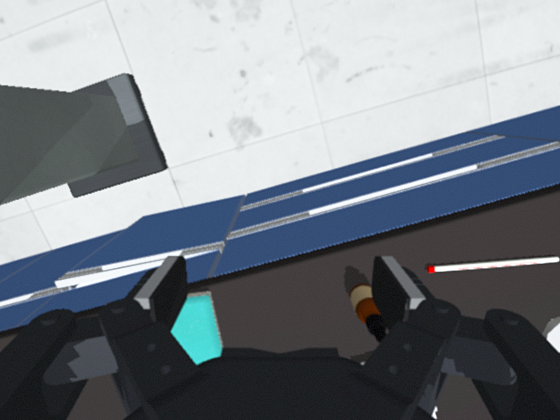

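```bash
cat > geo.py <<'E'
import json,cv2,numpy as np
def load(tag,n):
    d=json.load(open(f'pics/{tag}_{n}.json'));ci=d['ci'];s=d['s']
    K=np.array(ci['K']);k1=float(ci['k1'])
    if 'pose' in ci: P=np.array(ci['pose'])
    else:
        T=np.eye(4);T[:3,:3]=cv2.Rodrigues(np.array(s['tcp_rot']))[0];T[:3,3]=s['eef_pos'];P=T@np.array(ci['T_tool_cam'])
    return K,k1,P
def dist(k1): return np.array([k1,0,0,0,0.])
def proj(c,X):
    K,k1,P=c;W=np.linalg.inv(P)
    return cv2.projectPoints(np.atleast_2d(np.array(X,float)).reshape(-1,1,3),cv2.Rodrigues(W[:3,:3])[0],W[:3,3],K,dist(k1))[0].reshape(-1,2)
def ray(c,uv):
    K,k1,P=c
    p=cv2.undistortPoints(np.array([[uv]],float),K,dist(k1))[0,0]
    return P[:3,3],P[:3,:3]@np.array([p[0],p[1],1.])
def atz(c,uv,z):
    o,d=ray(c,uv);return o+d*(z-o[2])/d[2]
def crop(tag,n,box,f,out):
    im=cv2.imread(f'pics/{tag}_{n}.png');x0,y0,x1,y1=box
    cv2.imwrite(f'pics/{out}.png',cv2.resize(im[y0:y1,x0:x1],None,fx=f,fy=f,interpolation=cv2.INTER_CUBIC))
E
python3 - <<'E'
from geo import *
crop('a','top',(210,140,330,240),6,'a_mixer');crop('a','top',(350,170,450,230),7,'a_can');crop('a','scene',(240,150,350,290),4,'a_smix')
c=load('a','top')
for uv in [(381,203)]:print(atz(c,uv,0.08))
for uv in [(216,160),(304,145),(317,213),(232,230)]:print(uv,atz(c,uv,.055),atz(c,uv,.155))
E
```

```text
[ 0.53921243 -0.33545132  0.08      ]
(216, 160) [0.6826439  0.16493809 0.055     ] [0.6660139  0.15060493 0.155     ]
(304, 145) [ 0.7241726 -0.1070767  0.055    ] [ 0.70497192 -0.10457178  0.155     ]
(317, 213) [ 0.51379723 -0.14273513  0.055     ] [ 0.50761906 -0.13802291  0.155     ]
(232, 230) [0.46618337 0.11697668 0.055     ] [0.46295256 0.10561239 0.155     ]
```

View pics/a_mixer.png

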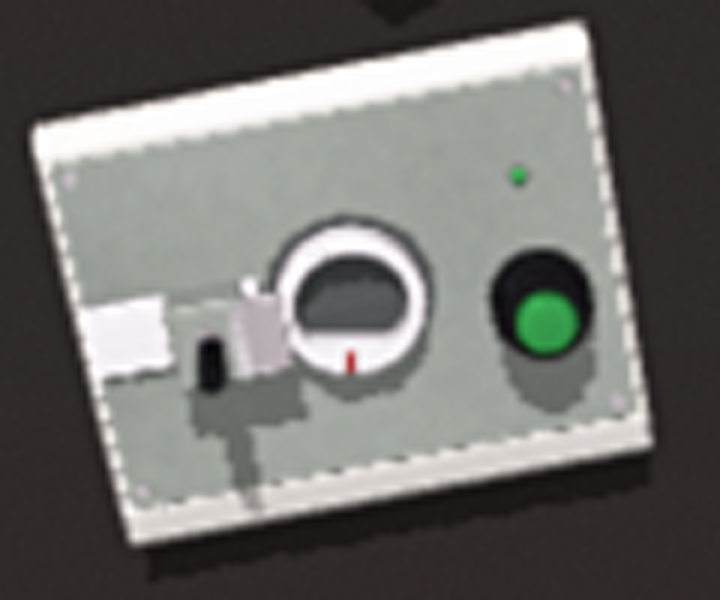

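View pics/a_can.png

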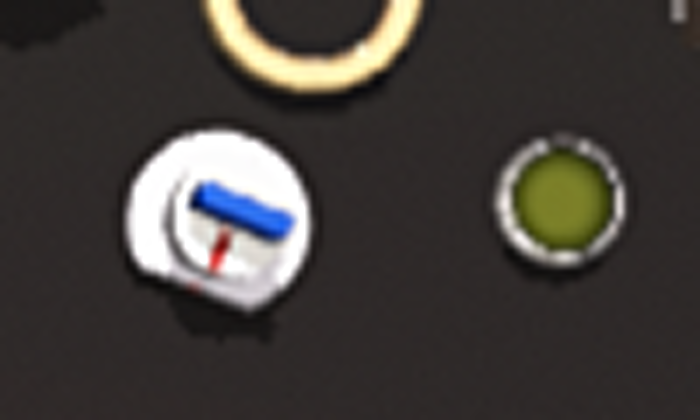

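View pics/a_smix.png

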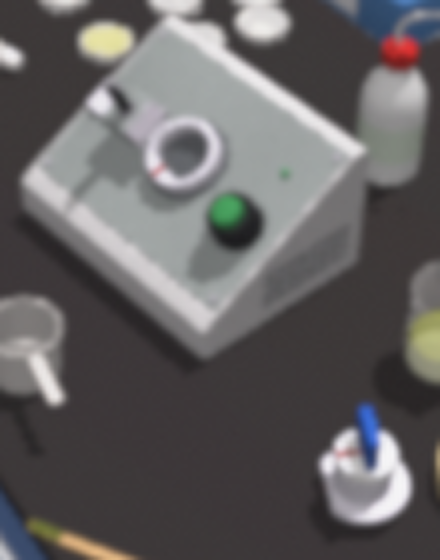

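```bash
python3 - <<'E'
import numpy as np,cv2,json
s=json.load(open('pics/a_wrist.json'))['s']
R=cv2.Rodrigues(np.array(s['tcp_rot']))[0];print(R.round(3))
E
```

```text
[[-0.001  0.28   0.96 ]
 [-0.002  0.96  -0.28 ]
 [-1.    -0.002 -0.   ]]
```

apply_moves([
  {"tx":1,"ty":-1,"tz":1,"twist":0.05,"claw":1},
  {"tx":1,"ty":-1,"tz":1,"twist":0.1,"claw":1},
  {"tx":1,"ty":-1,"tz":1,"twist":0.148,"claw":1},
])

```text
t: 0.52
eef_pos: [0.276, 0.4982, 0.3316]
tcp_rot: [-0.147, 1.565, 0.145]
wrist_force: [1.0, 0.1, -0.8]
opening: 0.0322
```

apply_moves([
  {"tx":1,"ty":-1,"tz":0.7},
  {"tx":1,"ty":-1,"tz":0.7},
  {"tx":1,"ty":-1,"tz":0.7},
])

```text
invalid input at $.commands[0]: expected keys claw, tx, ty, tz, twist
```

apply_moves([
  {"tx":1,"ty":-1},
  {"tx":1,"ty":-1},
  {"tx":1,"ty":-1},
])

```text
invalid input at $.commands[0]: expected keys claw, tx, ty, tz, twist
```

apply_moves([
  {"tx":1,"ty":-1},
  {"tx":1,"ty":-1},
  {"tx":1,"ty":-1},
])

```text
invalid input at $.commands[0]: expected keys claw, tx, ty, tz, twist
```

apply_moves([
  {"tx":0.2,"ty":-1},
  {"tx":0.2,"ty":-1},
  {"tx":0.2,"ty":-1},
])

```text
invalid input at $.commands[0]: expected keys claw, tx, ty, tz, twist
```

apply_moves([
  {"ty":-1},
  {"ty":-1},
  {"ty":-1},
])

```text
invalid input at $.commands[0]: expected keys claw, tx, ty, tz, twist
```

apply_moves([
  {"tx":1,"ty":-1,"tz":0.7,"twist":0,"claw":1},
  {"tx":1,"ty":-1,"tz":0.7,"twist":0,"claw":1},
  {"tx":1,"ty":-1,"tz":0.7,"twist":0,"claw":1},
])

```text
t: 0.9
eef_pos: [0.3779, 0.3965, 0.4033]
tcp_rot: [-0.145, 1.563, 0.144]
wrist_force: [0.3, -0.1, 0.0]
opening: -0.0003
```

apply_moves([
  {"tx":1,"ty":-1,"tz":0,"twist":0,"claw":1},
  {"tx":1,"ty":-1,"tz":0,"twist":0,"claw":1},
  {"tx":1,"ty":-1,"tz":0,"twist":0,"claw":1},
])

```text
t: 1.27
eef_pos: [0.4797, 0.2938, 0.4028]
tcp_rot: [-0.142, 1.563, 0.14]
wrist_force: [-0.5, 0.8, 0.1]
opening: -0.0002
```

apply_moves([
  {"tx":1,"ty":-1,"tz":0,"twist":0,"claw":1},
  {"tx":1,"ty":-1,"tz":0,"twist":0,"claw":1},
  {"tx":1,"ty":-1,"tz":0,"twist":0,"claw":1},
])

```text
t: 1.65
eef_pos: [0.5811, 0.1918, 0.4019]
tcp_rot: [-0.141, 1.565, 0.137]
wrist_force: [-0.6, 0.3, -0.3]
opening: 0.0003
```

apply_moves([
  {"tx":0.2,"ty":-1,"tz":0,"twist":0,"claw":1},
  {"tx":0.2,"ty":-1,"tz":0,"twist":0,"claw":1},
])

```text
t: 1.9
eef_pos: [0.6009, 0.0911, 0.4013]
tcp_rot: [-0.141, 1.566, 0.138]
wrist_force: [-0.4, 1.3, 0.3]
opening: -0.0
```

apply_moves([
  {"tx":0,"ty":-1,"tz":0,"twist":0,"claw":1},
  {"tx":0,"ty":-1,"tz":0,"twist":0,"claw":1},
  {"tx":0,"ty":-1,"tz":0,"twist":0,"claw":1},
])

```text
t: 2.28
eef_pos: [0.6005, -0.0102, 0.401]
tcp_rot: [-0.138, 1.567, 0.136]
wrist_force: [-0.1, 0.6, 0.2]
opening: 0.0004
```

```bash
python3 look.py b wrist
```

```text
wrist {'K': [[313.6475, 0.0, 279.2887], [0.0, 313.6475, 205.3122], [0.0, 0.0, 1.0]], 'k1': -0.0413, 'T_tool_cam': [[0.0003, -0.2762, 0.9611, -0.1421], [1.0, 0.0003, -0.0003, 0.0007], [-0.0003, 0.9611, 0.2762, -0.0695], [0.0, 0.0, 0.0, 1.0]]}
{'t': 2.325, 'qpos': [-0.087, 0.159, 1.479, 0.0, 1.504, -1.834], 'joint_vel': [0.036, -0.001, -0.004, 0.009, -0.0, 0.001], 'tau': [-1.141, -37.495, -30.357, -0.156, -0.011, -0.021], 'eef_pos': [0.601, -0.009, 0.401], 'tcp_rot': [-0.139, 1.567, 0.139], 'wrist_force': [0.774, 0.639, -0.2], 'wrist_torque': [0.029, 0.015, 0.03], 'opening': 0.0}
```

View pics/b_wrist.png

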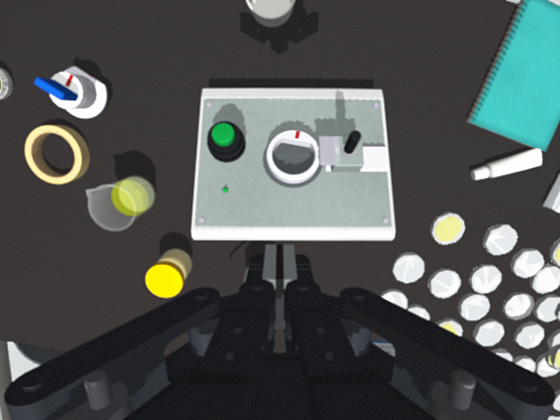

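```bash
python3 - <<'E'
from geo import *
crop('b','wrist',(180,75,410,250),3.4,'b_mixer');crop('b','wrist',(20,50,130,130),7,'b_can')
E
```

```text
(no output)
```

View pics/b_mixer.png

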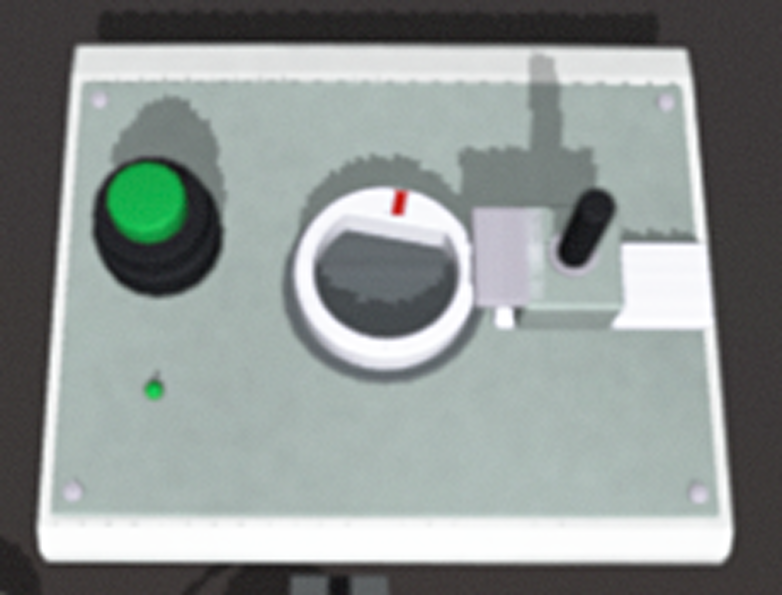

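View pics/b_can.png

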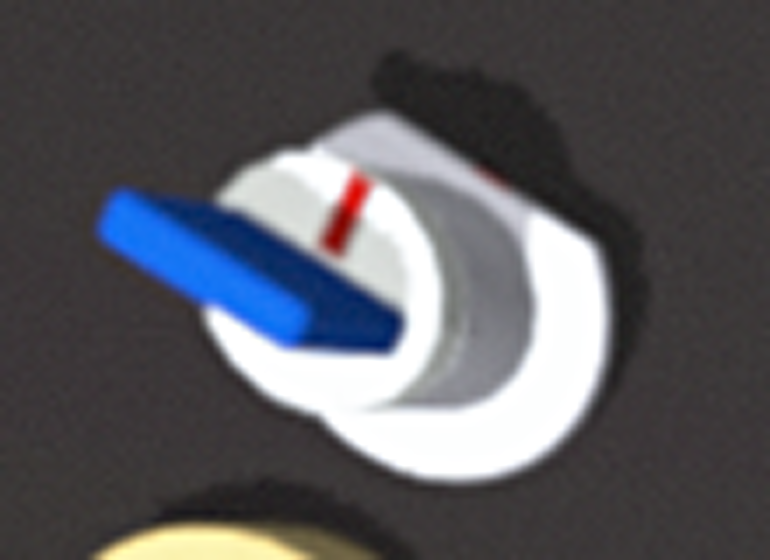

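```bash
cat > fit.py <<'E'
from geo import *
from scipy.optimize import least_squares
cw=load('b','wrist');ct=load('a','top')
W=lambda u,v:np.array([u/3.4+180,v/3.4+75])
T=lambda u,v:np.array([u/6+210,v/6+140])
c30,s30=np.cos(np.pi/6),.5
def RD(yaw):
    Ry=np.array([[c30,0,-s30],[0,1,0],[s30,0,c30]])  # x up slope
    cz,sz=np.cos(yaw),np.sin(yaw)
    return np.array([[cz,-sz,0],[sz,cz,0],[0,0,1]])@Ry
def pts(p):
    X,Y,yaw,h,phi,q=p[:6];R=RD(yaw);o=np.array([X,Y,h]);f=lambda *a:o+R@np.array(a)
    cz,sz=np.cos(yaw),np.sin(yaw);g=lambda x,y,z:np.array([X+cz*x-sz*y,Y+sz*x+cz*y,z])
    return dict(rim=f(0,0,.02),bar=f(-.0325*np.cos(phi),-.0325*np.sin(phi),.02),btn=f(-.02,-.092,.038),
     post=f(0,.068+q,.076),post0=f(0,.068+q,.034),fl=g(-.1,.135,.055),fr=g(-.1,-.135,.055),bl=g(.1,.135,.155),br=g(.1,-.135,.155))
if __name__=='__main__':
    obsW=dict(rim=W(385,278),bar=W(399.5,203),btn=W(147,202),post=W(598,205),post0=W(573,257),bl=W(733,560),br=W(38,560),fl=W(690,47),fr=W(75,45))
    obsT=dict(rim=T(352,297),bar=T(350,362),btn=T(547,322),fl=T(133,545),fr=T(652,445),bl=T(33,128),br=T(586,22))
    def res(p,full=False):
        P=pts(p);d={}
        for c,o,n,off in((cw,obsW,'w',p[6:8]),(ct,obsT,'t',p[8:10])):
            for k in o:d[n+k]=proj(c,P[k])[0]+off-o[k]
        if full:return d
        return np.r_[np.concatenate(list(d.values())),p[6:8]/2,p[8:10]/2]
    r=least_squares(res,[.58,0,.18,.105,0,0,0,0,0,0],loss='soft_l1',x_scale=[.01,.01,.05,.01,.1,.01,1,1,1,1])
    p=r.x;print(p.round(4))
    for k,v in res(p,True).items():print(k,v.round(2))
    P=pts(p)
    for k,v in P.items():print(k,v.round(4))
    np.save('mix.npy',p)
E
python3 fit.py
```

```text
[ 0.5877  0.0063  0.1729  0.1078 -0.1862  0.0019  0.5728  0.3549  1.4348
  0.2239]
wrim [ 0.34 -1.9 ]
wbar [ 0.31 -1.75]
wbtn [-0.58  0.4 ]
wpost [0.13 0.54]
wpost0 [-0.15  0.16]
wbl [-1.42  1.03]
wbr [1.   0.62]
wfl [ 0.89 -0.29]
wfr [-1.27 -0.32]
trim [0.02 1.18]
tbar [0.34 0.46]
tbtn [ 0.17 -0.29]
tfl [-0.4  -0.52]
tfr [ 0.16 -0.51]
tbl [-0.08 -0.04]
tbr [-0.57  0.  ]
rim [0.5779 0.0046 0.1251]
bar [0.5496 0.0058 0.1091]
btn [ 0.5678 -0.0906  0.1307]
post [0.5383 0.0686 0.1736]
post0 [0.559  0.0722 0.1372]
fl [0.466  0.1221 0.055 ]
fr [ 0.5125 -0.1439  0.055 ]
bl [0.663  0.1565 0.155 ]
br [ 0.7095 -0.1095  0.155 ]
```

```bash
cat > ov.py <<'E'
from fit import *
import sys
def overlay(p,tag,n,box,f,out,can=None,off=(0,0),q=None):
    im=cv2.imread(f'pics/{tag}_{n}.png');x0,y0,x1,y1=box
    im=cv2.resize(im[y0:y1,x0:x1],None,fx=f,fy=f,interpolation=cv2.INTER_CUBIC)
    c=load(tag,n);R=RD(p[2]);o=np.array(p[[0,1,3]])
    a=np.linspace(0,2*np.pi,121)
    def dr(L,col,closed=False):
        uv=(proj(c,L)+off-[x0,y0]+.5)*f;cv2.polylines(im,[np.int32(np.round(uv*8))],closed,col,1,cv2.LINE_AA,3)
    D=lambda L:(o[:,None]+R@np.array(L).T).T
    circ=lambda x,y,z,r:D([[x+r*np.cos(t),y+r*np.sin(t),z] for t in a])
    dr(circ(0,0,.02,.036),(0,0,255));dr(circ(-.02,-.092,.038,.015),(0,0,255))
    ph=p[4];th=np.arccos(.0212/.0292);b=np.linspace(np.pi-th,-np.pi+th,60)
    dr(D([[.0292*np.cos(t+ph),.0292*np.sin(t+ph),.02] for t in b]),(255,0,255),True)
    dr(circ(0,.068+p[5],.076,.007),(0,255,255));dr(circ(0,.068+p[5],.034,.007),(0,255,255))
    y=.030+p[5];dr(D([[-.02,y,.034],[.02,y,.034]]),(255,255,0))
    if can is not None:
        X,Y,g=can[:3];cz,sz=np.cos(g),np.sin(g)
        C=lambda L:np.array([[X+cz*x-sz*y,Y+sz*x+cz*y,z] for x,y,z in L])
        dr(C([[.006,.022,.098],[-.006,.022,.098],[-.006,-.022,.098],[.006,-.022,.098]]),(0,255,255),True)
        t=np.arccos(.75);dr(C([[.04*np.cos(u),.04*np.sin(u),.022] for u in np.linspace(np.pi-t,-np.pi+t,60)]),(0,0,255),True)
        dr(C([[.0265*np.cos(u),.0265*np.sin(u),.062] for u in a]),(255,0,255),True)
    cv2.imwrite(f'pics/{out}.png',im)
E
python3 - <<'E'
from ov import *
p=np.load('mix.npy')
overlay(p,'b','wrist',(180,75,410,250),3.4,'o1')
overlay(p,'a','top',(210,140,330,240),6,'o2')
E
```

```text
(no output)
```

View pics/o1.png

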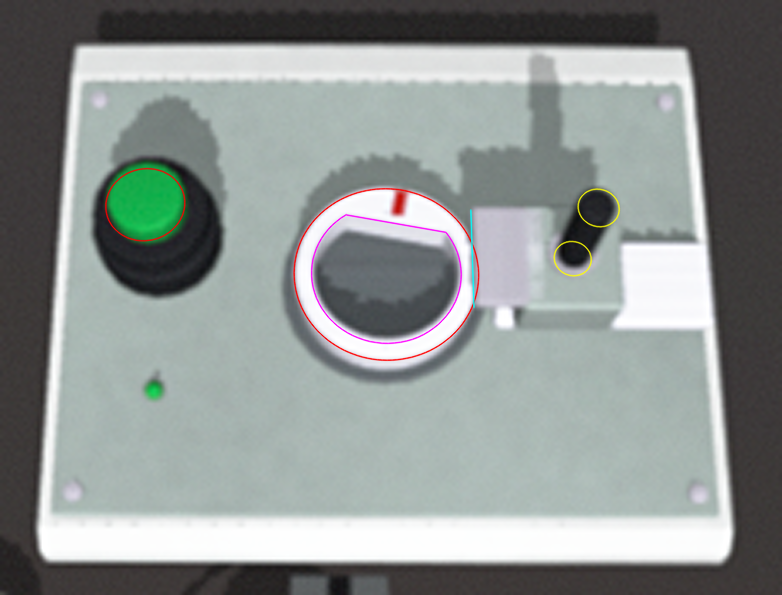

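View pics/o2.png

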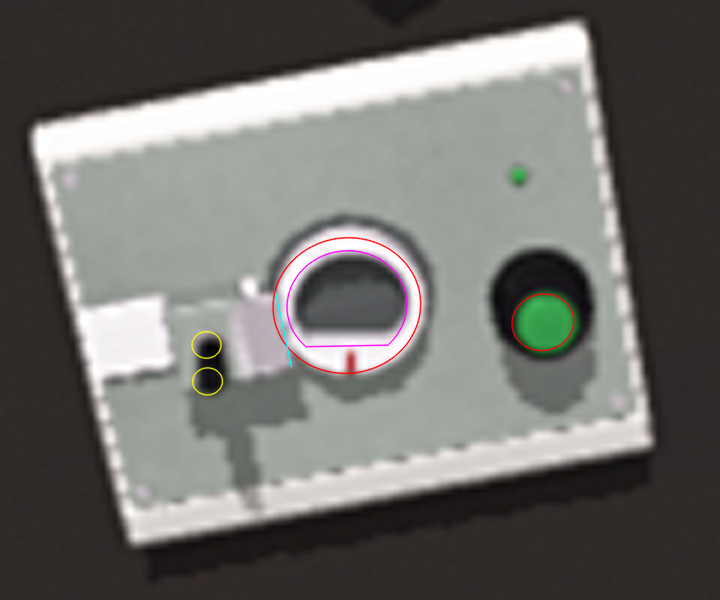

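```bash
python3 - <<'E'
from ov import *
cw=load('b','wrist');ct=load('a','top')
w=lambda u,v:np.array([u/7+20,v/7+50]);t=lambda u,v:np.array([u/7+350,v/7+170])
L=dict(fin=(0,0,.098),e1=(0,.022,.098),e2=(0,-.022,.098),a=(-.03,.02646,.022),b=(-.03,-.02646,.022))
ow=dict(fin=w(204,268),e1=w(298,330),e2=w(111,207),a=w(600,240),b=w(385,112))
ot=dict(fin=t(243,210),a=t(143,270),b=t(250,312))
def res(p):
    X,Y,g=p[:3];cz,sz=np.cos(g),np.sin(g);r=[]
    for c,o,off in((cw,ow,p[3:5]),(ct,ot,p[5:7])):
        for k in o:
            x,y,z=L[k];r+=list(proj(c,[X+cz*x-sz*y,Y+sz*x+cz*y,z])[0]+off-o[k])
    return np.r_[r,p[3:]/2]
rr=least_squares(res,[.54,-.335,0,0,0,0,0]);print(rr.x.round(4));print(rr.fun.round(2))
np.save('can.npy',rr.x)
overlay(np.load('mix.npy'),'b','wrist',(20,50,130,130),7,'o3',rr.x)
overlay(np.load('mix.npy'),'a','top',(350,170,450,230),7,'o4',rr.x)
E
```

```text
[ 0.5481 -0.3408 -0.4005  0.972   0.397   1.5327  0.7838]
[ 0.23  0.05  1.07 -0.   -0.78 -0.06 -0.85  0.15  0.1  -0.23  0.51  0.31
 -0.63 -0.42 -0.27 -0.08  0.49  0.2   0.77  0.39]
```

View pics/o3.png

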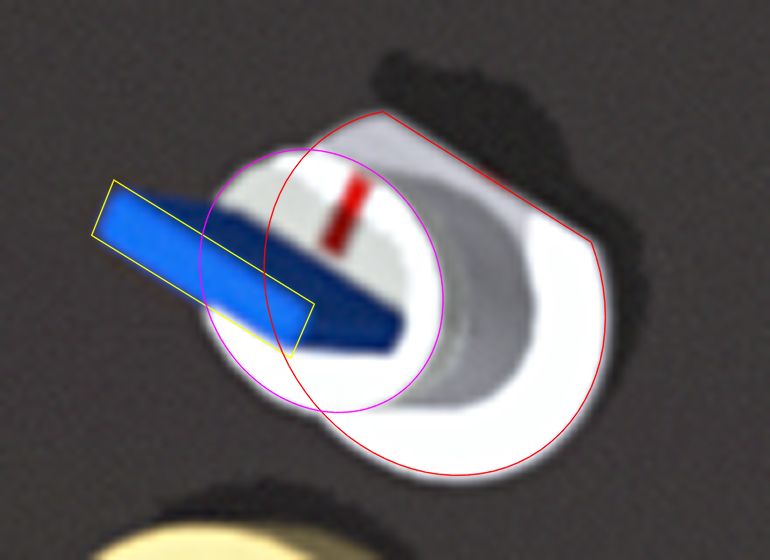

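View pics/o4.png

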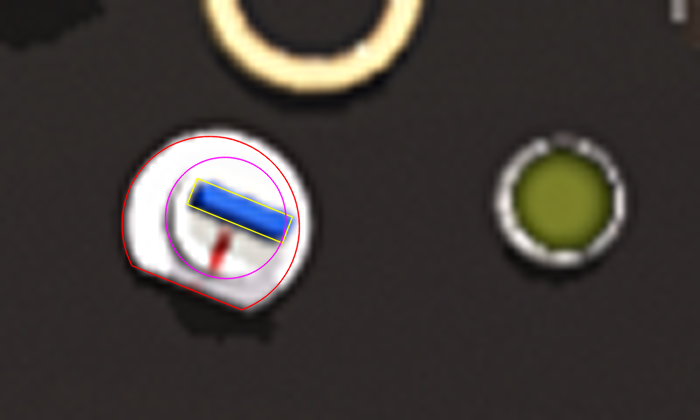

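apply_moves([
  {"tx":-0.49,"ty":0.465,"tz":-1,"twist":0,"claw":1},
  {"tx":-0.49,"ty":0.465,"tz":-1,"twist":0,"claw":1},
  {"tx":-0.49,"ty":0.465,"tz":-1,"twist":0,"claw":1},
])

```text
t: 2.7
eef_pos: [0.5438, 0.0416, 0.2933]
tcp_rot: [-0.14, 1.583, 0.145]
wrist_force: [-0.3, -0.0, -0.4]
opening: -0.0003
```

apply_moves([
  {"tx":0,"ty":0,"tz":-0.9,"twist":0,"claw":1},
  {"tx":0,"ty":0,"tz":-0.9,"twist":0,"claw":1},
  {"tx":0,"ty":0,"tz":-0.9,"twist":0,"claw":1},
])

```text
t: 3.08
eef_pos: [0.5425, 0.0429, 0.2016]
tcp_rot: [-0.14, 1.588, 0.147]
wrist_force: [0.0, -0.7, 0.6]
opening: 0.0
```

```bash
python3 look.py c wrist
```

```text
wrist {'K': [[313.6475, 0.0, 279.2887], [0.0, 313.6475, 205.3122], [0.0, 0.0, 1.0]], 'k1': -0.0413, 'T_tool_cam': [[0.0003, -0.2762, 0.9611, -0.1421], [1.0, 0.0003, -0.0003, 0.0007], [-0.0003, 0.9611, 0.2762, -0.0695], [0.0, 0.0, 0.0, 1.0]]}
{'t': 3.125, 'qpos': [-0.003, 0.196, 1.833, 0.002, 1.13, -1.757], 'joint_vel': [-0.008, -0.03, -0.049, -0.002, -0.008, -0.001], 'tau': [0.081, -33.715, -24.705, 0.014, 0.152, 0.002], 'eef_pos': [0.545, 0.043, 0.204], 'tcp_rot': [-0.141, 1.583, 0.146], 'wrist_force': [0.98, -0.247, 0.491], 'wrist_torque': [0.003, -0.042, -0.013], 'opening': -0.0}
```

View pics/c_wrist.png

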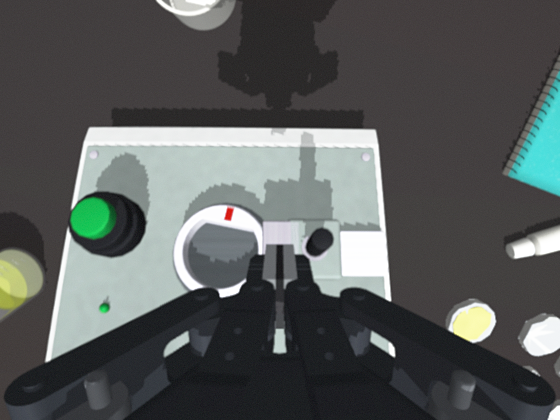

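apply_moves([
  {"tx":0.02,"ty":-0.03,"tz":-0.53,"twist":0,"claw":1},
  {"tx":0.02,"ty":-0.03,"tz":-0.53,"twist":0,"claw":1},
  {"tx":0.02,"ty":-0.03,"tz":-0.53,"twist":0,"claw":1},
])

```text
t: 3.5
eef_pos: [0.549, 0.0399, 0.1539]
tcp_rot: [-0.141, 1.578, 0.146]
wrist_force: [0.8, 0.7, 0.4]
opening: -0.0
```

apply_moves([
  {"tx":-0.02,"ty":0.1,"tz":0,"twist":0,"claw":1},
  {"tx":-0.04,"ty":0.2,"tz":0,"twist":0,"claw":1},
  {"tx":-0.055,"ty":0.3,"tz":0,"twist":0,"claw":1},
  {"tx":-0.055,"ty":0.3,"tz":0,"twist":0,"claw":1},
])

```text
t: 4.0
eef_pos: [0.5432, 0.0711, 0.1543]
tcp_rot: [-0.141, 1.578, 0.148]
wrist_force: [-0.7, -0.1, 0.9]
opening: 0.0005
```

```bash
python3 look.py d wrist
```

```text
wrist {'K': [[313.6475, 0.0, 279.2887], [0.0, 313.6475, 205.3122], [0.0, 0.0, 1.0]], 'k1': -0.0413, 'T_tool_cam': [[0.0003, -0.2762, 0.9611, -0.1421], [1.0, 0.0003, -0.0003, 0.0007], [-0.0003, 0.9611, 0.2762, -0.0695], [0.0, 0.0, 0.0, 1.0]]}
{'t': 4.05, 'qpos': [0.048, 0.257, 1.871, 0.004, 1.027, -1.708], 'joint_vel': [-0.009, 0.008, 0.01, -0.001, -0.001, -0.004], 'tau': [0.115, -36.71, -25.161, 0.01, 0.008, 0.009], 'eef_pos': [0.543, 0.071, 0.154], 'tcp_rot': [-0.141, 1.58, 0.148], 'wrist_force': [-0.123, 0.171, -0.096], 'wrist_torque': [0.016, 0.019, -0.029], 'opening': 0.0}
```

View pics/d_wrist.png

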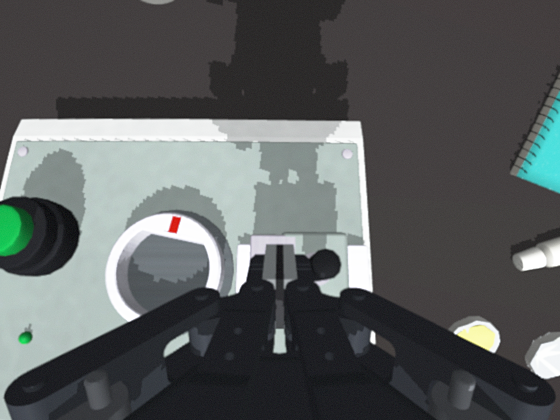

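apply_moves([
  {"tx":-0.02,"ty":0.08,"tz":0,"twist":0,"claw":1},
  {"tx":-0.03,"ty":0.15,"tz":0,"twist":0,"claw":1},
  {"tx":-0.03,"ty":0.15,"tz":0,"twist":0,"claw":1},
])

```text
t: 4.42
eef_pos: [0.5395, 0.0862, 0.1535]
tcp_rot: [-0.141, 1.58, 0.148]
wrist_force: [2.4, -1.0, -0.3]
opening: -0.0002
```

apply_moves([
  {"tx":-0.01,"ty":0.06,"tz":0,"twist":0,"claw":1},
  {"tx":-0.01,"ty":0.06,"tz":0,"twist":0,"claw":1},
])

```text
t: 4.68
eef_pos: [0.5395, 0.0869, 0.1536]
tcp_rot: [-0.153, 1.579, 0.142]
wrist_force: [2.7, -16.7, -0.2]
opening: -0.0004
```

apply_moves([
  {"tx":-0.01,"ty":0.05,"tz":0,"twist":0,"claw":1},
  {"tx":-0.01,"ty":0.05,"tz":0,"twist":0,"claw":1},
])

```text
t: 4.92
eef_pos: [0.5396, 0.0867, 0.1538]
tcp_rot: [-0.163, 1.578, 0.136]
wrist_force: [3.5, -15.4, 0.8]
opening: -0.0005
```

apply_moves([
  {"tx":0.02,"ty":-0.12,"tz":0,"twist":0,"claw":1},
  {"tx":0.02,"ty":-0.12,"tz":0.5,"twist":0,"claw":1},
  {"tx":0.02,"ty":-0.12,"tz":1,"twist":0,"claw":1},
  {"tx":0.02,"ty":-0.12,"tz":1,"twist":0,"claw":1},
])

```text
t: 5.42
eef_pos: [0.5446, 0.0754, 0.2588]
tcp_rot: [-0.161, 1.569, 0.137]
wrist_force: [0.1, 0.3, -0.4]
opening: -0.0
```

```bash
python3 look.py e wrist; python3 - <<'E'
import json,cv2,numpy as np
s=json.load(open('pics/e_wrist.json'))['s'];print(cv2.Rodrigues(np.array(s['tcp_rot']))[0].round(3))
E
```

```text
wrist {'K': [[313.6475, 0.0, 279.2887], [0.0, 313.6475, 205.3122], [0.0, 0.0, 1.0]], 'k1': -0.0413, 'T_tool_cam': [[0.0004, -0.2762, 0.9611, -0.1421], [1.0, 0.0003, -0.0003, 0.0007], [-0.0002, 0.9611, 0.2762, -0.0695], [0.0, 0.0, 0.0, 1.0]]}
{'t': 5.475, 'qpos': [0.068, 0.143, 1.785, -0.017, 1.222, -1.687], 'joint_vel': [-0.0, 0.037, 0.062, -0.005, -0.003, 0.002], 'tau': [-0.041, -35.745, -29.249, -0.065, -0.003, -0.001], 'eef_pos': [0.543, 0.075, 0.256], 'tcp_rot': [-0.162, 1.574, 0.137], 'wrist_force': [-0.166, -0.332, -0.013], 'wrist_torque': [0.02, 0.031, -0.023], 'opening': -0.0}
[[-0.002 -0.188  0.982]
 [-0.016  0.982  0.188]
 [-1.    -0.015 -0.005]]
```

View pics/e_wrist.png

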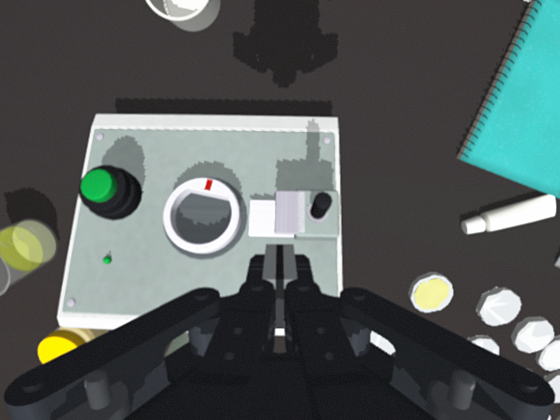

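apply_moves([
  {"tx":0,"ty":-1,"tz":0,"twist":-0.06,"claw":-1},
  {"tx":0,"ty":-1,"tz":0,"twist":-0.12,"claw":-1},
  {"tx":0,"ty":-1,"tz":0,"twist":-0.188,"claw":-1},
])

```text
t: 5.85
eef_pos: [0.541, -0.0266, 0.2538]
tcp_rot: [0.29, 1.567, -0.311]
wrist_force: [-0.7, 0.1, -0.2]
opening: 0.0542
```

apply_moves([
  {"tx":0,"ty":-1,"tz":0,"twist":0,"claw":-1},
  {"tx":0,"ty":-1,"tz":0,"twist":0,"claw":-1},
])

```text
t: 6.1
eef_pos: [0.5395, -0.1274, 0.2513]
tcp_rot: [0.291, 1.571, -0.31]
wrist_force: [0.6, 0.1, -0.6]
opening: 0.0851
```

apply_moves([
  {"tx":0,"ty":-1,"tz":0,"twist":0,"claw":-1},
  {"tx":0,"ty":-1,"tz":0,"twist":0,"claw":-1},
])

```text
t: 6.35
eef_pos: [0.5379, -0.2288, 0.2488]
tcp_rot: [0.294, 1.575, -0.31]
wrist_force: [0.0, 0.3, -0.3]
opening: 0.0858
```

apply_moves([
  {"tx":0.2,"ty":-0.8,"tz":0,"twist":0,"claw":-1},
  {"tx":0.2,"ty":-0.8,"tz":0,"twist":0,"claw":-1},
  {"tx":0.2,"ty":-0.8,"tz":0,"twist":0,"claw":-1},
])

```text
t: 6.72
eef_pos: [0.5568, -0.3089, 0.2465]
tcp_rot: [0.298, 1.579, -0.31]
wrist_force: [0.2, 1.3, -1.0]
opening: 0.0854
```

```bash
python3 look.py f wrist; python3 - <<'E'
import json,cv2,numpy as np
s=json.load(open('pics/f_wrist.json'))['s'];print(cv2.Rodrigues(np.array(s['tcp_rot']))[0].round(3))
E
```

```text
wrist {'K': [[313.6475, 0.0, 279.2887], [0.0, 313.6475, 205.3122], [0.0, 0.0, 1.0]], 'k1': -0.0413, 'T_tool_cam': [[-0.0003, -0.2762, 0.9611, -0.1421], [1.0, 0.0002, 0.0004, 0.0007], [-0.0002, 0.9611, 0.2762, -0.0699], [0.0, 0.0, 0.0, 1.0]]}
{'t': 6.775, 'qpos': [-0.564, 0.332, 1.57, -0.018, 1.264, -1.745], 'joint_vel': [0.027, -0.025, 0.016, -0.0, -0.001, -0.0], 'tau': [-0.995, -42.56, -28.579, -0.16, 0.019, -0.009], 'eef_pos': [0.557, -0.308, 0.247], 'tcp_rot': [0.297, 1.579, -0.309], 'wrist_force': [0.583, 0.142, -0.215], 'wrist_torque': [-0.026, 0.005, -0.02], 'opening': 0.085}
[[-0.03   0.376  0.926]
 [-0.002  0.927 -0.376]
 [-1.    -0.013 -0.027]]
```

View pics/f_wrist.png

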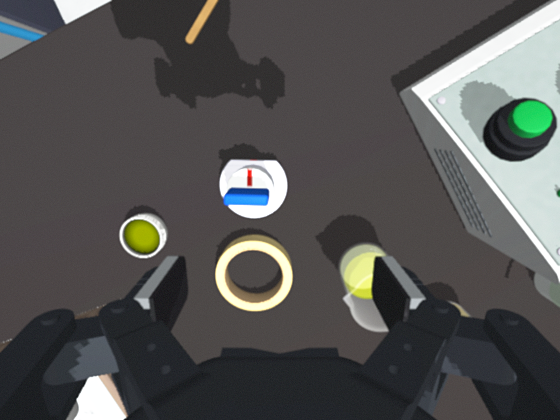

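```bash
python3 - <<'E'
from geo import *
crop('f','wrist',(210,150,300,230),8,'f_can')
E
```

```text
(no output)
```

View pics/f_can.png

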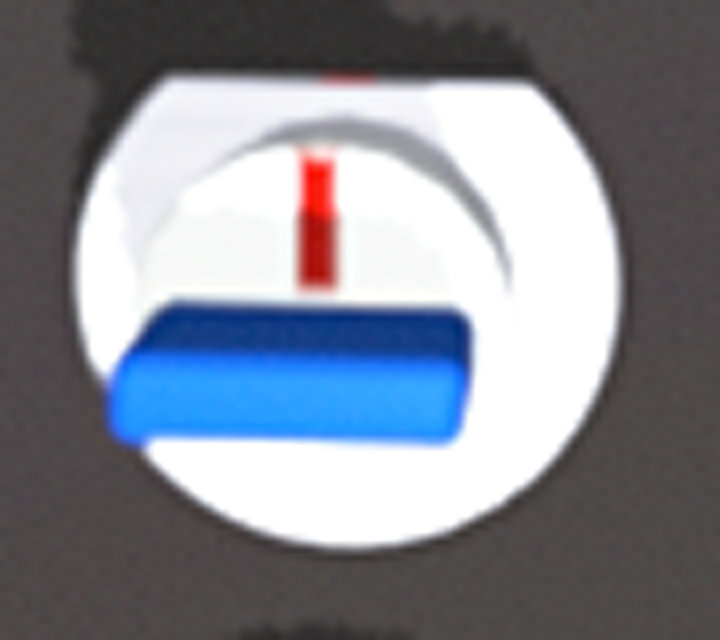

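```bash
python3 - <<'E'
from ov import *
cw=load('f','wrist')
w=lambda u,v:np.array([u/8+210,v/8+150])-.5*(1-1/8)*0
L=dict(e1=(0,.022,.098),e2=(0,-.022,.098),a=(-.03,.02646,.022),b=(-.03,-.02646,.022),l=(0,.0,.022))
ow=dict(e1=w(468,398),e2=w(110,394),a=w(532,81),b=w(166,75))
def res(p):
    X,Y,g=p[:3];cz,sz=np.cos(g),np.sin(g);r=[]
    for k in ow:
        x,y,z=L[k];r+=list(proj(cw,[X+cz*x-sz*y,Y+sz*x+cz*y,z])[0]+p[3:5]-ow[k])
    return np.r_[r,p[3:]/2]
rr=least_squares(res,[.54,-.335,-.4,0,0]);print(rr.x.round(4));print(rr.fun.round(2))
np.save('can.npy',rr.x)
overlay(np.load('mix.npy'),'f','wrist',(210,150,300,230),8,'o5',rr.x,off=rr.x[3:5])
E
```

```text
[ 0.5479 -0.341  -0.4012  0.2133  0.0864]
[ 0.6   0.25 -0.37 -0.09 -0.48 -0.1   0.19 -0.08  0.11  0.04]
```

View pics/o5.png

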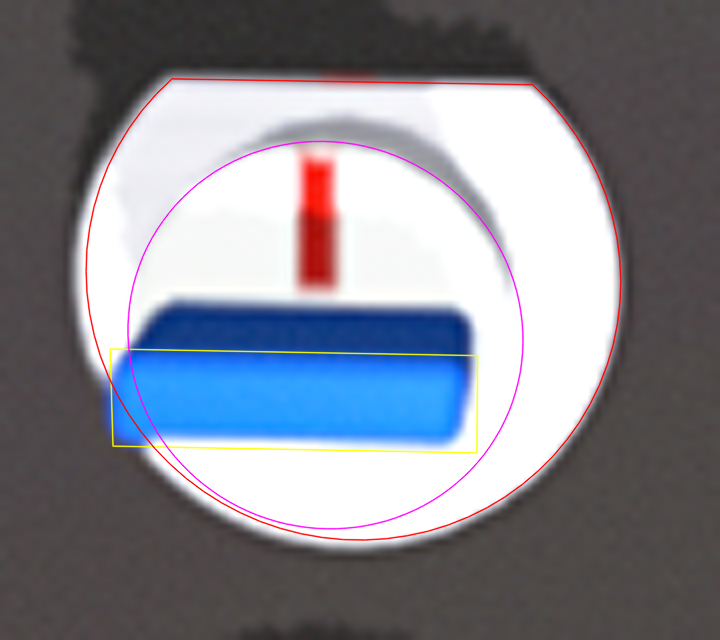

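apply_moves([
  {"tx":-0.09,"ty":-0.33,"tz":-0.4,"twist":-0.005,"claw":-1},
  {"tx":-0.09,"ty":-0.33,"tz":-0.9,"twist":-0.005,"claw":-1},
  {"tx":-0.09,"ty":-0.33,"tz":-1,"twist":-0.005,"claw":-1},
  {"tx":-0.09,"ty":-0.33,"tz":-1,"twist":-0.005,"claw":-1},
])

```text
t: 7.28
eef_pos: [0.5479, -0.3388, 0.1468]
tcp_rot: [0.309, 1.579, -0.319]
wrist_force: [0.0, -0.2, 0.1]
opening: 0.0854
```

```bash
python3 look.py g wrist; python3 - <<'E'
import json,cv2,numpy as np
s=json.load(open('pics/g_wrist.json'))['s'];print(cv2.Rodrigues(np.array(s['tcp_rot']))[0].round(3))
E
```

```text
wrist {'K': [[313.6475, 0.0, 279.2887], [0.0, 313.6475, 205.3122], [0.0, 0.0, 1.0]], 'k1': -0.0413, 'T_tool_cam': [[-0.0003, -0.2762, 0.9611, -0.1421], [1.0, 0.0001, 0.0004, 0.0007], [-0.0002, 0.9611, 0.2762, -0.0699], [0.0, 0.0, 0.0, 1.0]]}
{'t': 7.325, 'qpos': [-0.613, 0.444, 1.626, -0.02, 1.094, -1.776], 'joint_vel': [-0.005, -0.021, -0.031, -0.003, -0.004, -0.003], 'tau': [-0.046, -43.689, -24.438, -0.062, 0.163, 0.001], 'eef_pos': [0.549, -0.34, 0.148], 'tcp_rot': [0.308, 1.576, -0.32], 'wrist_force': [0.049, -0.359, 0.804], 'wrist_torque': [-0.017, -0.042, 0.004], 'opening': 0.085}
[[-0.031  0.388  0.921]
 [ 0.     0.922 -0.388]
 [-1.    -0.012 -0.029]]
```

View pics/g_wrist.png

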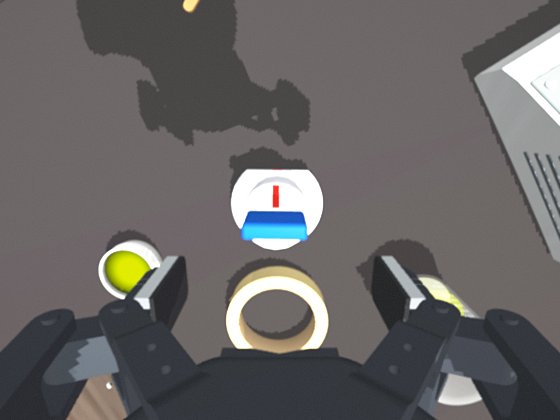

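apply_moves([
  {"tx":-0.01,"ty":-0.01,"tz":-0.5,"twist":0,"claw":-1},
  {"tx":-0.01,"ty":-0.01,"tz":-0.81,"twist":0,"claw":-1},
  {"tx":-0.01,"ty":-0.01,"tz":-0.81,"twist":0,"claw":-1},
])

```text
t: 7.7
eef_pos: [0.5476, -0.3398, 0.0671]
tcp_rot: [0.308, 1.578, -0.318]
wrist_force: [-0.1, -0.5, 0.7]
opening: 0.0852
```

```bash
python3 look.py h wrist
```

```text
wrist {'K': [[313.6475, 0.0, 279.2887], [0.0, 313.6475, 205.3122], [0.0, 0.0, 1.0]], 'k1': -0.0413, 'T_tool_cam': [[-0.0003, -0.2762, 0.9611, -0.1421], [1.0, 0.0001, 0.0004, 0.0007], [-0.0002, 0.9611, 0.2762, -0.0699], [0.0, 0.0, 0.0, 1.0]]}
{'t': 7.75, 'qpos': [-0.614, 0.543, 1.661, -0.022, 0.959, -1.774], 'joint_vel': [-0.004, -0.028, -0.034, -0.002, -0.008, -0.002], 'tau': [0.0, -45.244, -22.14, -0.056, 0.149, 0.001], 'eef_pos': [0.549, -0.341, 0.069], 'tcp_rot': [0.307, 1.574, -0.32], 'wrist_force': [1.102, 0.95, 0.478], 'wrist_torque': [0.005, -0.039, 0.027], 'opening': 0.085}
```

View pics/h_wrist.png

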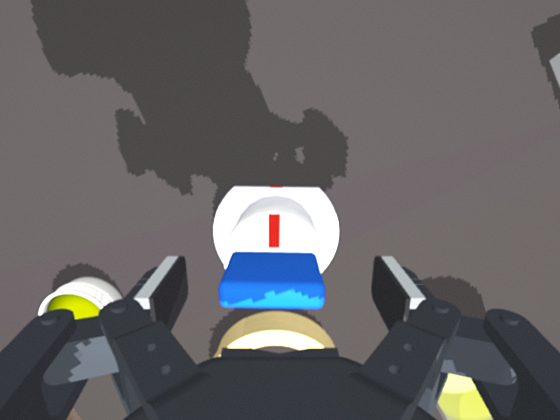

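apply_moves([
  {"tx":0,"ty":0,"tz":-0.03,"twist":0,"claw":1},
  {"tx":0,"ty":0,"tz":-0.03,"twist":0,"claw":1},
  {"tx":0,"ty":0,"tz":-0.03,"twist":0,"claw":1},
  {"tx":0,"ty":0,"tz":-0.03,"twist":0,"claw":1},
  {"tx":0,"ty":0,"tz":-0.03,"twist":0,"claw":1},
], grip_force=25)

```text
t: 8.38
eef_pos: [0.5502, -0.3419, 0.068]
tcp_rot: [0.306, 1.571, -0.321]
wrist_force: [-0.6, -0.8, 6.2]
opening: 0.0432
```

apply_moves([
  {"tx":0,"ty":0,"tz":0.3,"twist":0,"claw":1},
  {"tx":0,"ty":0,"tz":0.6,"twist":0,"claw":1},
  {"tx":0,"ty":0,"tz":1,"twist":0,"claw":1},
  {"tx":0,"ty":0,"tz":1,"twist":0,"claw":1},
], grip_force=25)

```text
t: 8.88
eef_pos: [0.5524, -0.3434, 0.1715]
tcp_rot: [0.303, 1.564, -0.323]
wrist_force: [-0.7, 0.2, -1.1]
opening: 0.0436
```

```bash
python3 look.py i wrist
```

```text
wrist {'K': [[313.6475, 0.0, 279.2887], [0.0, 313.6475, 205.3122], [0.0, 0.0, 1.0]], 'k1': -0.0413, 'T_tool_cam': [[-0.0003, -0.2762, 0.9611, -0.1421], [1.0, 0.0001, 0.0004, 0.0007], [-0.0002, 0.9611, 0.2762, -0.0699], [0.0, 0.0, 0.0, 1.0]]}
{'t': 8.925, 'qpos': [-0.614, 0.422, 1.612, -0.02, 1.123, -1.778], 'joint_vel': [0.0, 0.038, 0.048, 0.0, 0.008, 0.0], 'tau': [0.017, -48.1, -28.58, -0.08, 0.024, -0.001], 'eef_pos': [0.551, -0.342, 0.169], 'tcp_rot': [0.305, 1.569, -0.321], 'wrist_force': [-0.01, -0.131, -3.224], 'wrist_torque': [0.012, -0.089, -0.046], 'opening': 0.044}
```

View pics/i_wrist.png

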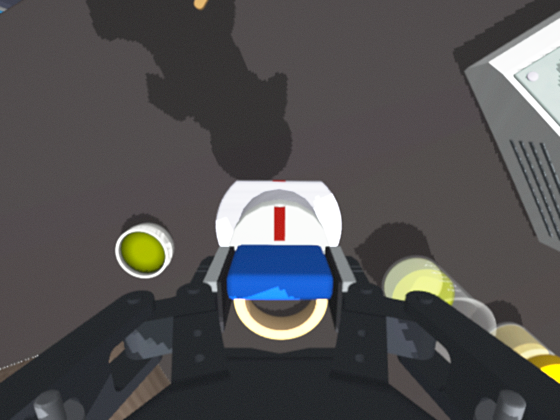

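```bash
python3 - <<'E'
from geo import *
c=load('a','top');s=load('a','scene')
for uv in [(272,122),(325,115),(268,105)]:print(uv,atz(c,uv,0.0).round(3),atz(c,uv,.15).round(3))
print(proj(s,[[.81,.02,0],[.81,.02,.2]]))
# red cap triangulate: top(267,105), scene(340,163)
o1,d1=ray(c,(267,106));o2,d2=ray(s,(340,163))
A=np.stack([d1,-d2],1);t=np.linalg.lstsq(A,o2-o1,rcond=None)[0];print(o1+d1*t[0],o2+d2*t[1])
E
```

```text
(272, 122) [ 0.811 -0.007  0.   ] [ 0.776 -0.013  0.15 ]
(325, 115) [ 0.832 -0.178  0.   ] [ 0.794 -0.168  0.15 ]
(268, 105) [0.868 0.005 0.   ] [ 0.827 -0.002  0.15 ]
[[330.20832585 188.90686517]
 [334.70216519 150.3032286 ]]
[0.82597516 0.00159779 0.14325369] [8.28101686e-01 2.52822350e-04 1.43767271e-01]
```

apply_moves([
  {"tx":0,"ty":0.3,"tz":0.5,"twist":0.05,"claw":1},
  {"tx":0,"ty":0.7,"tz":1,"twist":0.1,"claw":1},
  {"tx":0,"ty":1,"tz":1,"twist":0.15,"claw":1},
  {"tx":0,"ty":1,"tz":1,"twist":0.182,"claw":1},
], grip_force=30)

```text
t: 9.43
eef_pos: [0.5498, -0.2393, 0.2669]
tcp_rot: [-0.152, 1.586, 0.131]
wrist_force: [-0.1, 0.2, -3.0]
opening: 0.0435
```

apply_moves([
  {"tx":0,"ty":0.5,"tz":0.5,"twist":0,"claw":1},
  {"tx":0,"ty":1,"tz":0.5,"twist":0,"claw":1},
  {"tx":0,"ty":1,"tz":0.5,"twist":0,"claw":1},
])

```text
t: 9.8
eef_pos: [0.5489, -0.1354, 0.3149]
tcp_rot: [-0.153, 1.589, 0.138]
wrist_force: [-0.6, -0.1, -2.7]
opening: 0.0437
```

apply_moves([
  {"tx":0,"ty":0.5,"tz":0,"twist":0,"claw":1},
  {"tx":0,"ty":1,"tz":0,"twist":0,"claw":1},
])

```text
t: 10.05
eef_pos: [0.5474, -0.0349, 0.3116]
tcp_rot: [-0.151, 1.594, 0.137]
wrist_force: [0.8, 0.7, -1.2]
opening: 0.0437
```

apply_moves([
  {"tx":0,"ty":0.5,"tz":0,"twist":0,"claw":1},
  {"tx":0,"ty":1,"tz":0,"twist":0,"claw":1},
  {"tx":0,"ty":1,"tz":0,"twist":0,"claw":1},
])

```text
t: 10.42
eef_pos: [0.546, 0.0675, 0.3085]
tcp_rot: [-0.154, 1.599, 0.141]
wrist_force: [-0.2, -1.3, -2.3]
opening: 0.0432
```

```bash
python3 look.py j wrist; python3 - <<'E'
import json,cv2,numpy as np
s=json.load(open('pics/j_wrist.json'))['s'];print(cv2.Rodrigues(np.array(s['tcp_rot']))[0].round(3))
E
```

```text
wrist {'K': [[313.6475, 0.0, 279.2887], [0.0, 313.6475, 205.3122], [0.0, 0.0, 1.0]], 'k1': -0.0413, 'T_tool_cam': [[0.0004, -0.2762, 0.9611, -0.1421], [1.0, 0.0003, -0.0003, 0.0007], [-0.0002, 0.9611, 0.2762, -0.0695], [0.0, 0.0, 0.0, 1.0]]}
{'t': 10.475, 'qpos': [0.047, 0.121, 1.702, -0.011, 1.351, -1.707], 'joint_vel': [-0.041, -0.007, -0.007, -0.019, 0.003, 0.0], 'tau': [1.205, -36.039, -30.292, 0.176, 0.154, 0.028], 'eef_pos': [0.546, 0.066, 0.309], 'tcp_rot': [-0.154, 1.599, 0.139], 'wrist_force': [0.032, 0.701, -2.391], 'wrist_torque': [0.007, -0.041, -0.009], 'opening': 0.043}
[[-0.032 -0.186  0.982]
 [-0.011  0.983  0.186]
 [-0.999 -0.005 -0.034]]
```

View pics/j_wrist.png

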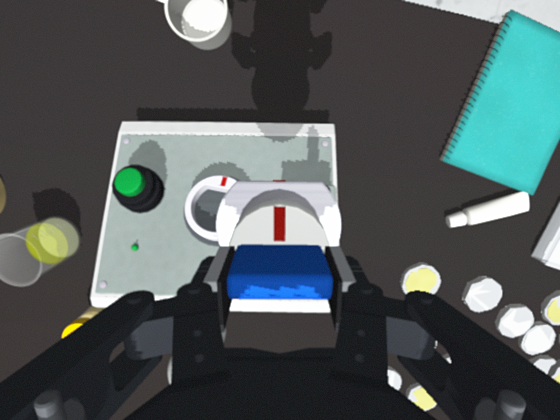

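apply_moves([
  {"tx":0.5,"ty":0.2,"tz":0,"twist":0,"claw":1},
  {"tx":1,"ty":0.3,"tz":0,"twist":0,"claw":1},
  {"tx":1,"ty":0.3,"tz":0,"twist":0,"claw":1},
])

```text
t: 10.85
eef_pos: [0.6483, 0.0939, 0.3046]
tcp_rot: [-0.153, 1.603, 0.137]
wrist_force: [-0.8, -0.2, -2.3]
opening: 0.0432
```

apply_moves([
  {"tx":0.5,"ty":0,"tz":0,"twist":0,"claw":1},
  {"tx":0.78,"ty":0,"tz":0,"twist":0,"claw":1},
  {"tx":0.78,"ty":0,"tz":-0.5,"twist":0,"claw":1},
  {"tx":0.78,"ty":0,"tz":-1,"twist":0,"claw":1},
  {"tx":0.78,"ty":0,"tz":-1,"twist":0,"claw":1},
])

```text
t: 11.48
eef_pos: [0.7207, 0.0913, 0.1964]
tcp_rot: [-0.153, 1.619, 0.135]
wrist_force: [-1.6, -0.5, -2.6]
opening: 0.0435
```

```bash
python3 look.py k wrist scene; python3 - <<'E'
import json,cv2,numpy as np
s=json.load(open('pics/k_wrist.json'))['s'];print(cv2.Rodrigues(np.array(s['tcp_rot']))[0].round(3))
from geo import *
crop('k','scene',(230,100,370,240),4,'k_s')
E
```

```text
wrist {'K': [[313.6475, 0.0, 279.2887], [0.0, 313.6475, 205.3122], [0.0, 0.0, 1.0]], 'k1': -0.0413, 'T_tool_cam': [[0.0004, -0.2762, 0.9611, -0.1421], [1.0, 0.0003, -0.0003, 0.0007], [-0.0002, 0.9611, 0.2762, -0.0695], [0.0, 0.0, 0.0, 1.0]]}
scene {'K': [[437.5051, 0.0, 283.6486], [0.0, 437.5051, 202.576], [0.0, 0.0, 1.0]], 'k1': -0.0574, 'pose': [[0.8536, -0.3463, 0.3891, -0.0912], [-0.5206, -0.5894, 0.6177, -1.0461], [0.0154, -0.7298, -0.6835, 1.21], [0.0, 0.0, 0.0, 1.0]]}
{'t': 11.575, 'qpos': [0.072, 0.558, 1.335, -0.012, 1.286, -1.678], 'joint_vel': [0.008, -0.042, -0.062, 0.003, -0.012, 0.001], 'tau': [-0.05, -51.05, -27.048, -0.056, 0.328, -0.002], 'eef_pos': [0.726, 0.092, 0.204], 'tcp_rot': [-0.153, 1.604, 0.136], 'wrist_force': [0.673, 0.477, -1.985], 'wrist_torque': [0.02, 0.005, 0.045], 'opening': 0.044}
[[-0.052 -0.181  0.982]
 [-0.016  0.983  0.181]
 [-0.999 -0.006 -0.054]]
```

View pics/k_wrist.png

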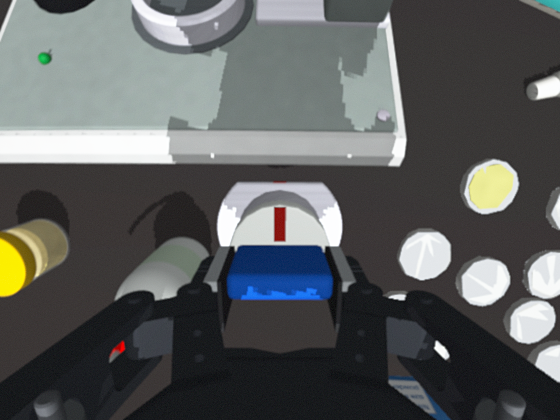

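View pics/k_s.png

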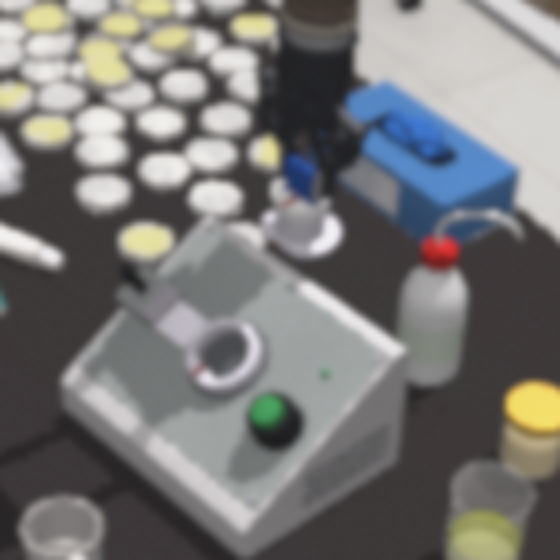

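apply_moves([
  {"tx":-0.05,"ty":-0.01,"tz":-0.1,"twist":0,"claw":1},
  {"tx":-0.15,"ty":-0.03,"tz":-0.1,"twist":0,"claw":1},
  {"tx":-0.15,"ty":-0.03,"tz":-0.1,"twist":0,"claw":1},
  {"tx":-0.15,"ty":-0.03,"tz":-0.1,"twist":0,"claw":1},
], grip_force=22)

```text
t: 12.08
eef_pos: [0.7113, 0.0896, 0.1956]
tcp_rot: [-0.153, 1.602, 0.136]
wrist_force: [1.0, 0.1, -1.9]
opening: 0.0435
```

apply_moves([
  {"tx":-0.07,"ty":-0.01,"tz":0,"twist":0,"claw":1},
  {"tx":-0.15,"ty":-0.025,"tz":0,"twist":0,"claw":1},
  {"tx":-0.2,"ty":-0.03,"tz":0.02,"twist":0,"claw":1},
  {"tx":-0.2,"ty":-0.03,"tz":0.02,"twist":0,"claw":1},
], grip_force=22)

```text
t: 12.58
eef_pos: [0.6934, 0.0864, 0.1997]
tcp_rot: [-0.153, 1.596, 0.135]
wrist_force: [4.2, 0.1, 1.4]
opening: 0.0435
```

```bash
python3 look.py l wrist
```

```text
wrist {'K': [[313.6475, 0.0, 279.2887], [0.0, 313.6475, 205.3122], [0.0, 0.0, 1.0]], 'k1': -0.0413, 'T_tool_cam': [[0.0004, -0.2762, 0.9611, -0.1421], [1.0, 0.0003, -0.0003, 0.0007], [-0.0002, 0.9611, 0.2762, -0.0695], [0.0, 0.0, 0.0, 1.0]]}
{'t': 12.625, 'qpos': [0.067, 0.494, 1.442, -0.013, 1.236, -1.682], 'joint_vel': [-0.001, 0.007, -0.0, 0.004, 0.005, -0.0], 'tau': [0.617, -47.917, -24.257, 0.074, 1.897, -0.051], 'eef_pos': [0.693, 0.086, 0.2], 'tcp_rot': [-0.153, 1.596, 0.135], 'wrist_force': [4.924, -1.045, 0.461], 'wrist_torque': [0.051, -1.069, -0.032], 'opening': 0.044}
```

View pics/l_wrist.png

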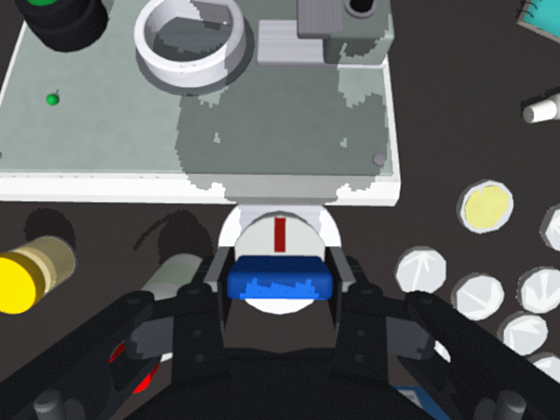

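apply_moves([
  {"tx":-0.06,"ty":-0.01,"tz":0.01,"twist":0,"claw":1},
  {"tx":-0.12,"ty":-0.02,"tz":0.02,"twist":0,"claw":1},
  {"tx":-0.18,"ty":-0.03,"tz":0.03,"twist":0,"claw":1},
  {"tx":-0.25,"ty":-0.04,"tz":0.04,"twist":0,"claw":1},
  {"tx":-0.25,"ty":-0.04,"tz":0.04,"twist":0,"claw":1},
], grip_force=22)

```text
t: 13.25
eef_pos: [0.6673, 0.0825, 0.2036]
tcp_rot: [-0.153, 1.598, 0.135]
wrist_force: [2.6, 0.1, -0.9]
opening: 0.0435
```

```bash
python3 look.py m wrist
```

```text
wrist {'K': [[313.6475, 0.0, 279.2887], [0.0, 313.6475, 205.3122], [0.0, 0.0, 1.0]], 'k1': -0.0413, 'T_tool_cam': [[0.0004, -0.2762, 0.9611, -0.1421], [1.0, 0.0003, -0.0003, 0.0007], [-0.0002, 0.9611, 0.2762, -0.0695], [0.0, 0.0, 0.0, 1.0]]}
{'t': 13.3, 'qpos': [0.064, 0.442, 1.509, -0.013, 1.223, -1.685], 'joint_vel': [0.001, 0.006, -0.007, -0.001, 0.004, 0.003], 'tau': [0.162, -47.433, -26.478, -0.064, 0.982, -0.045], 'eef_pos': [0.667, 0.082, 0.204], 'tcp_rot': [-0.153, 1.599, 0.135], 'wrist_force': [3.217, 0.875, 0.43], 'wrist_torque': [0.056, -0.505, -0.065], 'opening': 0.043}
```

View pics/m_wrist.png

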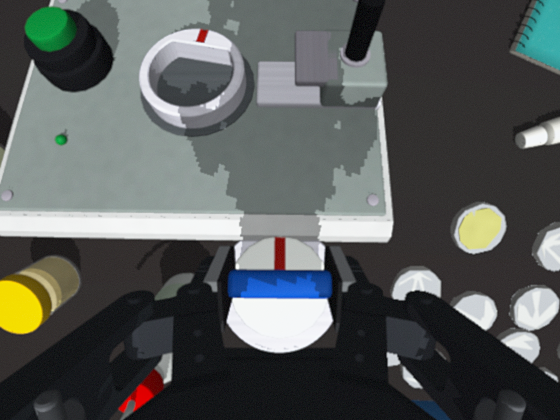

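```bash
python3 - <<'E'
from geo import *
crop('m','wrist',(205,230,355,360),5.3,'m_c')
crop('i','wrist',(205,170,355,310),5.3,'i_c')
E
```

```text
(no output)
```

View pics/m_c.png

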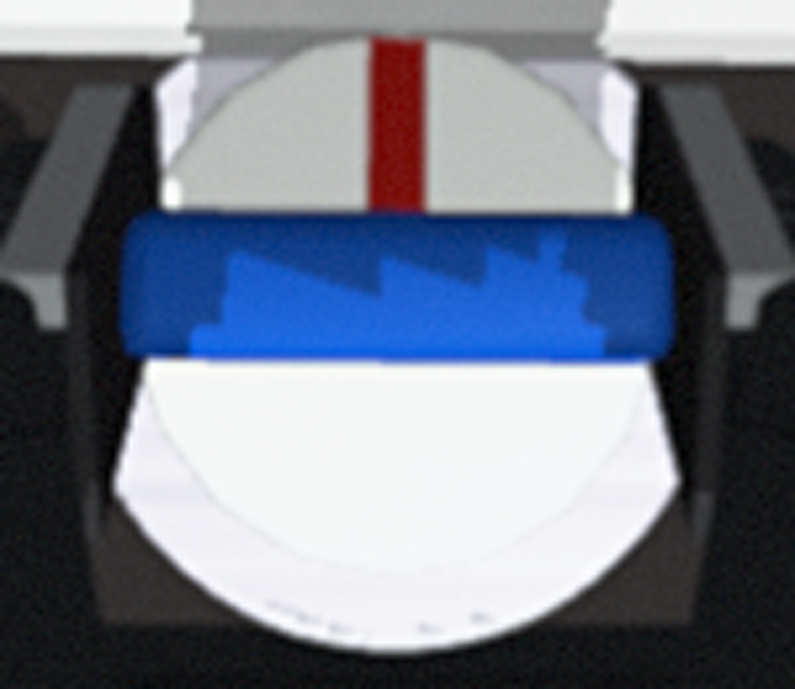

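View pics/i_c.png

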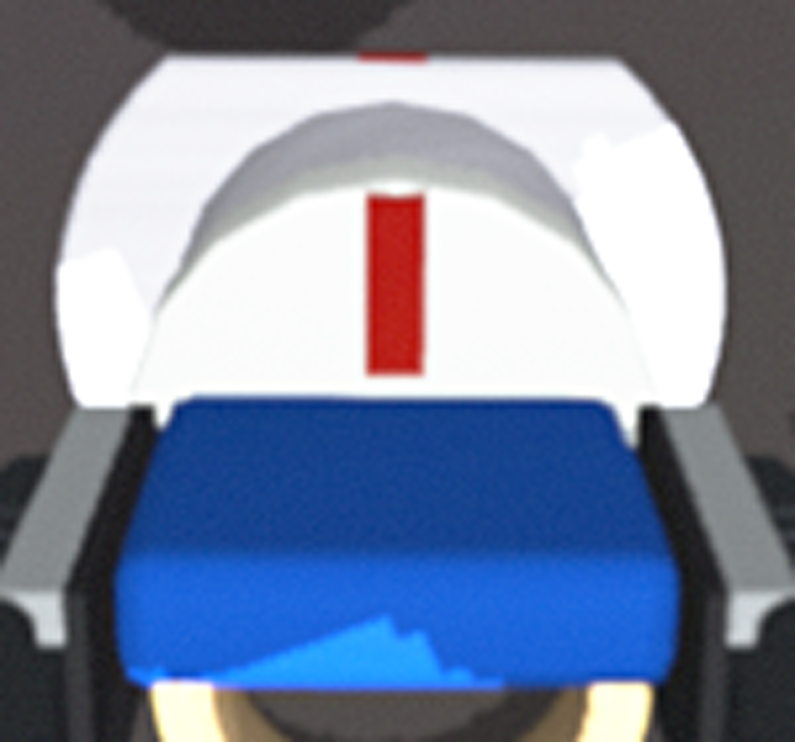

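```bash
cat > hand.py <<'E'
from geo import *
from scipy.optimize import least_squares
def camtool(tag):
    d=json.load(open(f'pics/{tag}_wrist.json'));ci=d['ci'];s=d['s']
    Rt=cv2.Rodrigues(np.array(s['tcp_rot']))[0]
    return (np.array(ci['K']),float(ci['k1']),np.array(ci['T_tool_cam'])),Rt,np.array(s['eef_pos'])
# canister in tool frame: canister z = -tool x, canister y = tool y, canister x= tool z at theta 0
R0=np.array([[0,0,-1],[0,1,0],[1,0,0.]])
def pose(p):
    # p: tool coords of canister point at height .087, rotvec (about tool z(roll), tool y tilt, about x)
    R=cv2.Rodrigues(np.array([p[5],0,0.]))[0]@cv2.Rodrigues(np.array([0,0,p[4]]))[0]@cv2.Rodrigues(np.array([0,p[3],0.]))[0]@R0
    return R,np.array(p[:3])-R@np.array([0,0,.087])
def fit(tag,obs,p0):
    c,Rt,t=camtool(tag)
    def res(p):
        R,o=pose(p);r=[]
        for L,uv in obs:
            e=proj(c,o+R@np.array(L))[0]
            r+=[ (e[i]-uv[i]) for i in (0,1) if uv[i] is not None]
        return np.r_[r,p[4]/.02,p[5]/.01]
    q=least_squares(res,p0,x_scale=[.01,.01,.01,.1,.1,.1]);return q,res
def world(tag,p):
    c,Rt,t=camtool(tag);R,o=pose(p);return Rt@R,t+Rt@o
E
python3 - <<'E'
from hand import *
f=5.3
M=lambda u,v:(None if u is None else u/f+205,None if v is None else v/f+230)
obs=[((-.0265,0,.062),M(397,38)),((.0265,0,.062),M(397,572)),((.04,0,.022),M(397,652)),((-.03,0,.022),M(None,59)),
 ((-.006,.022,.098),M(672,213)),((-.006,-.022,.098),M(125,213)),((.006,.0,.098),M(None,357))]
q,res=fit('m',obs,[-.02,0,0,-.5,0,0]);print(q.x.round(4),np.degrees(q.x[3:]).round(2));print(q.fun.round(2))
R,o=world('m',q.x);print(R.round(3),o.round(4));print('tilt',np.degrees(np.arccos(R[2,2])))
I=lambda u,v:(None if u is None else u/f+205,None if v is None else v/f+170)
obs=[((-.0265,0,.062),I(397,185)),((-.03,.02646,.022),I(620,58)),((-.03,-.02646,.022),I(165,58)),
 ((.006,.022,.098),I(670,688)),((.006,-.022,.098),I(125,688)),((-.006,.0,.098),I(None,556))]
q2,_=fit('i',obs,[-.02,0,0,-.0,0,0]);print(q2.x.round(4),np.degrees(q2.x[3:]).round(2));print(q2.fun.round(2))
R,o=world('i',q2.x);print(R.round(3),o.round(4))
np.save('hand_m.npy',q.x)
E
```

```text
[-1.450e-02  1.000e-03  4.900e-03 -5.522e-01 -5.000e-04 -0.000e+00] [-3.164e+01 -3.000e-02 -0.000e+00]
[ 0.04 -0.43  0.09  0.6  -0.06 -0.66  0.63 -0.37 -0.69  0.3  -0.7   1.24
 -0.03 -0.  ]
[[ 0.853 -0.182 -0.489]
 [ 0.162  0.983 -0.083]
 [ 0.496 -0.008  0.868]] [0.715  0.0918 0.1424]
tilt 29.74253630169947
[-0.0139  0.0011 -0.      0.0027 -0.005   0.001 ] [ 0.15 -0.29  0.05]
[-0.27 -0.94 -0.61  0.15  0.91  0.15 -0.04  0.11  0.06  0.32  0.16 -0.25
  0.1 ]
[[ 0.921  0.388  0.023]
 [-0.389  0.921  0.012]
 [-0.016 -0.02   1.   ]] [ 0.5511 -0.3434  0.0984]
```

apply_moves([
  {"tx":0,"ty":0,"tz":0,"twist":0,"claw":1},
  {"tx":0.08,"ty":0.01,"tz":0,"twist":0,"claw":1},
  {"tx":0.1,"ty":0.02,"tz":0.3,"twist":0,"claw":1},
  {"tx":0.1,"ty":0.02,"tz":0.6,"twist":0,"claw":1},
  {"tx":0.1,"ty":0.02,"tz":0.8,"twist":0,"claw":1},
  {"tx":0.1,"ty":0.02,"tz":0.8,"twist":0,"claw":1},
], grip_force=55)

```text
t: 14.05
eef_pos: [0.6781, 0.0846, 0.2855]
tcp_rot: [-0.153, 1.596, 0.135]
wrist_force: [0.6, -0.0, -1.6]
opening: 0.0429
```

apply_moves([
  {"tx":-0.3,"ty":-0.2,"tz":0,"twist":-0.03,"claw":1},
  {"tx":-0.6,"ty":-0.5,"tz":0,"twist":-0.066,"claw":1},
  {"tx":-1,"ty":-0.7,"tz":0,"twist":-0.066,"claw":1},
  {"tx":-1,"ty":-0.7,"tz":0,"twist":-0.066,"claw":1},
])

```text
t: 14.55
eef_pos: [0.5735, 0.0135, 0.2826]
tcp_rot: [0.015, 1.61, -0.027]
wrist_force: [0.2, -0.1, -1.7]
opening: 0.0429
```

```bash
python3 look.py n wrist scene; python3 - <<'E'
from hand import *
crop('n','wrist',(180,170,380,320),4,'n_c')
from fit import RD
p=np.load('mix.npy');RDm=RD(p[2]);o=p[[0,1,3]];zD=RDm[:,2];S=o+.02*zD
q=np.load('hand_m.npy');R,b=world('n',q)
Rf=RDm@cv2.Rodrigues(np.array([0,0,p[4]]))[0]
print('bottom in seat frame',(RDm.T@(b-S)).round(4),'err rotvec in canister frame deg',np.degrees(cv2.Rodrigues(Rf.T@R)[0].ravel()).round(2))
E
```

```text
wrist {'K': [[313.6475, 0.0, 279.2887], [0.0, 313.6475, 205.3122], [0.0, 0.0, 1.0]], 'k1': -0.0413, 'T_tool_cam': [[0.0001, -0.2763, 0.9611, -0.1421], [1.0, 0.0003, -0.0, 0.0007], [-0.0002, 0.9611, 0.2763, -0.0696], [0.0, 0.0, 0.0, 1.0]]}
scene {'K': [[437.5051, 0.0, 283.6486], [0.0, 437.5051, 202.576], [0.0, 0.0, 1.0]], 'k1': -0.0574, 'pose': [[0.8536, -0.3463, 0.3891, -0.0912], [-0.5206, -0.5894, 0.6177, -1.0461], [0.0154, -0.7298, -0.6835, 1.21], [0.0, 0.0, 0.0, 1.0]]}
{'t': 14.65, 'qpos': [-0.045, 0.193, 1.668, -0.009, 1.313, -1.589], 'joint_vel': [0.013, 0.015, -0.045, 0.002, -0.004, -0.0], 'tau': [-0.313, -38.851, -28.855, -0.08, 0.214, -0.001], 'eef_pos': [0.577, 0.015, 0.284], 'tcp_rot': [0.014, 1.604, -0.026], 'wrist_force': [0.717, 0.092, -1.867], 'wrist_torque': [-0.017, 0.015, 0.049], 'opening': 0.043}
bottom in seat frame [0.0866 0.0004 0.0609] err rotvec in canister frame deg [-6.13  0.07  1.  ]
```

View pics/n_wrist.png

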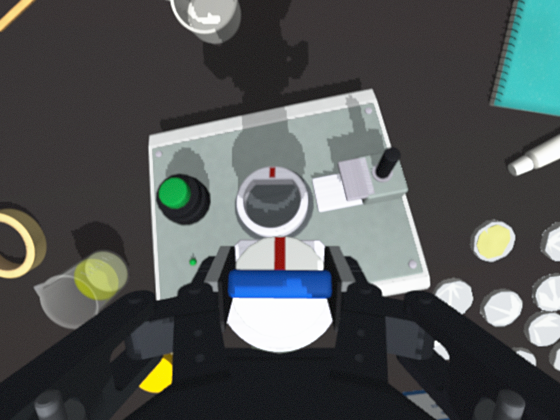

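```bash
python3 - <<'E'
from ov import *
p=np.load('mix.npy')
overlay(p,'n','wrist',(140,80,440,300),2.66,'o6')
p2=p.copy();p2[5]=.04
overlay(p2,'e','wrist',(50,100,350,320),2.66,'o7')
E
```

```text
(no output)
```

View pics/o6.png

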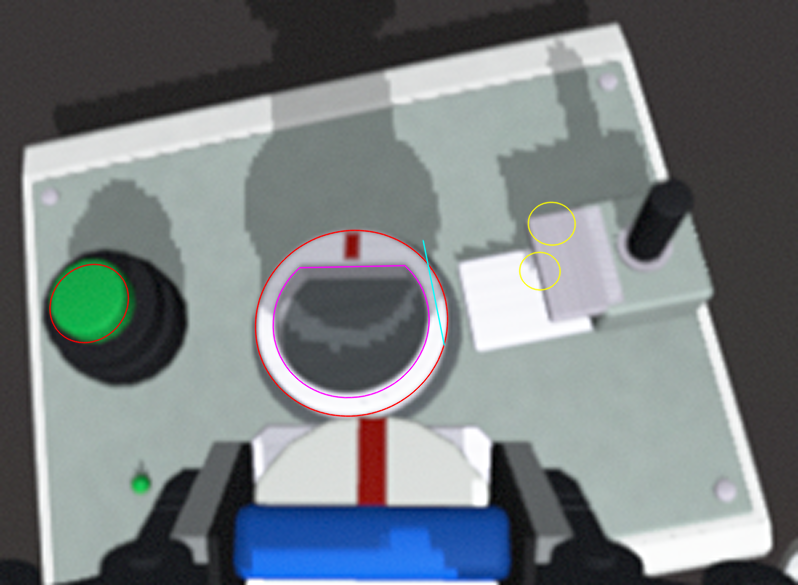

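View pics/o7.png

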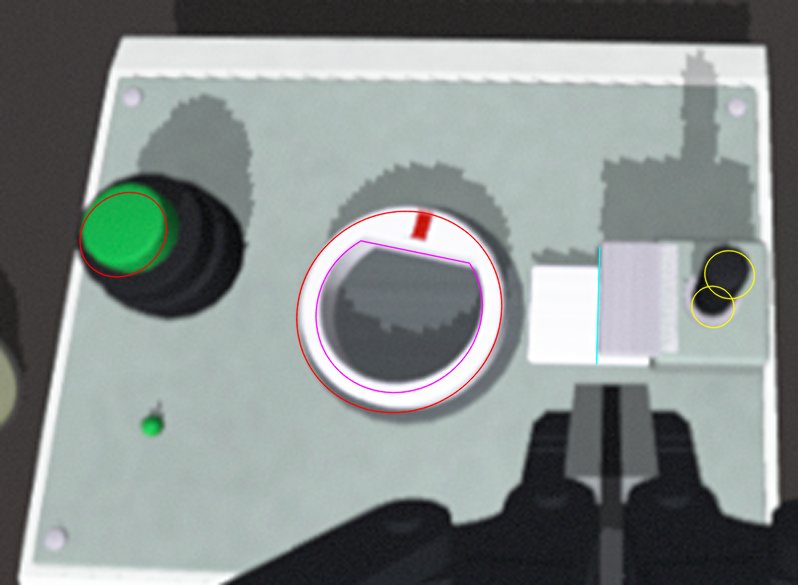

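apply_moves([
  {"tx":-0.3,"ty":-0.05,"tz":-0.17,"twist":0,"claw":1},
  {"tx":-0.59,"ty":-0.1,"tz":-0.5,"twist":0,"claw":1},
  {"tx":-0.59,"ty":-0.1,"tz":-0.69,"twist":0,"claw":1},
  {"tx":-0.59,"ty":-0.1,"tz":-0.69,"twist":0,"claw":1},
])

```text
t: 15.15
eef_pos: [0.5175, 0.0052, 0.2133]
tcp_rot: [0.014, 1.608, -0.025]
wrist_force: [0.4, -0.3, -2.2]
opening: 0.0431
```

```bash
python3 look.py p wrist scene; cat > rel.py <<'E'
import sys
from hand import *
from fit import RD
p=np.load('mix.npy');RDm=RD(p[2]);o=p[[0,1,3]];zD=RDm[:,2];S=o+.02*zD
q=np.load('hand_m.npy');R,b=world(sys.argv[1],q)
Rf=RDm@cv2.Rodrigues(np.array([0,0,p[4]]))[0]
rel=RDm.T@(b-S)
print('bottom in seat frame',rel.round(4),'err deg',np.degrees(cv2.Rodrigues(Rf.T@R)[0].ravel()).round(2))
for h in(.015,.004,-.004,-.010,-.016):print(h,'delta world mm',(1000*(RDm@(np.array([0,0,h])-rel))).round(1))
E
python3 rel.py p
```

```text
wrist {'K': [[313.6475, 0.0, 279.2887], [0.0, 313.6475, 205.3122], [0.0, 0.0, 1.0]], 'k1': -0.0413, 'T_tool_cam': [[0.0001, -0.2763, 0.9611, -0.1421], [1.0, 0.0003, -0.0, 0.0007], [-0.0002, 0.9611, 0.2763, -0.0696], [0.0, 0.0, 0.0, 1.0]]}
scene {'K': [[437.5051, 0.0, 283.6486], [0.0, 437.5051, 202.576], [0.0, 0.0, 1.0]], 'k1': -0.0574, 'pose': [[0.8536, -0.3463, 0.3891, -0.0912], [-0.5206, -0.5894, 0.6177, -1.0461], [0.0154, -0.7298, -0.6835, 1.21], [0.0, 0.0, 0.0, 1.0]]}
{'t': 15.25, 'qpos': [-0.069, 0.142, 1.872, -0.01, 1.16, -1.611], 'joint_vel': [0.0, -0.014, -0.018, -0.002, 0.001, 0.002], 'tau': [0.003, -33.585, -26.709, -0.037, 0.16, 0.001], 'eef_pos': [0.52, 0.005, 0.216], 'tcp_rot': [0.014, 1.602, -0.025], 'wrist_force': [0.775, -0.537, -1.832], 'wrist_torque': [-0.043, 0.028, -0.016], 'opening': 0.043}
bottom in seat frame [0.0031 0.002  0.0292] err deg [-6.02 -0.04  1.07]
0.015 delta world mm [  4.7  -1.2 -13.8]
0.004 delta world mm [ 10.1  -0.3 -23.3]
-0.004 delta world mm [ 14.    0.4 -30.3]
-0.01 delta world mm [ 17.    0.9 -35.5]
-0.016 delta world mm [ 20.    1.4 -40.7]
```

View pics/p_wrist.png

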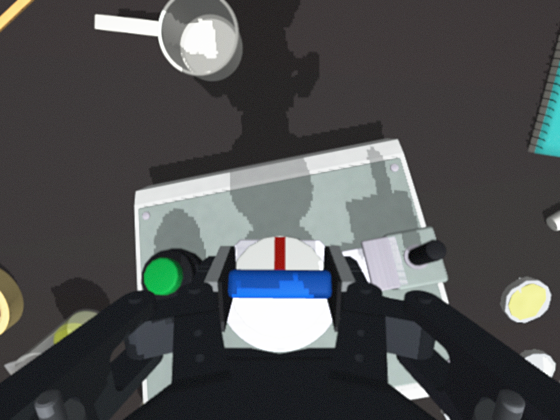

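apply_moves([
  {"tx":0.05,"ty":-0.01,"tz":-0.12,"twist":0,"claw":1},
  {"tx":0.1,"ty":-0.01,"tz":-0.23,"twist":0,"claw":1},
  {"tx":0.1,"ty":-0.01,"tz":-0.23,"twist":0,"claw":1},
  {"tx":0.1,"ty":-0.01,"tz":-0.23,"twist":0,"claw":1},
], grip_force=45)

```text
t: 15.75
eef_pos: [0.5298, 0.0039, 0.1927]
tcp_rot: [0.014, 1.603, -0.025]
wrist_force: [0.7, -1.0, -1.6]
opening: 0.0428
```

```bash
python3 look.py q wrist ;python3 rel.py q; python3 - <<'E'
from geo import *
crop('q','wrist',(130,180,430,380),2.6,'q_c')
E
```

```text
wrist {'K': [[313.6475, 0.0, 279.2887], [0.0, 313.6475, 205.3122], [0.0, 0.0, 1.0]], 'k1': -0.0413, 'T_tool_cam': [[0.0001, -0.2763, 0.9611, -0.1421], [1.0, 0.0003, -0.0, 0.0007], [-0.0002, 0.9611, 0.2763, -0.0696], [0.0, 0.0, 0.0, 1.0]]}
{'t': 15.8, 'qpos': [-0.069, 0.187, 1.869, -0.01, 1.117, -1.611], 'joint_vel': [-0.0, -0.008, -0.0, -0.003, -0.0, -0.0], 'tau': [0.003, -35.425, -26.892, -0.036, 0.087, 0.001], 'eef_pos': [0.53, 0.004, 0.193], 'tcp_rot': [0.014, 1.602, -0.025], 'wrist_force': [0.045, -0.737, -3.297], 'wrist_torque': [-0.012, 0.04, 0.084], 'opening': 0.043}
bottom in seat frame [ 0.0035 -0.0014  0.0054] err deg [-6.03 -0.32  1.09]
0.015 delta world mm [-7.9  0.1  6.6]
0.004 delta world mm [-2.5  1.  -3. ]
-0.004 delta world mm [ 1.4  1.7 -9.9]
-0.01 delta world mm [  4.4   2.2 -15.1]
-0.016 delta world mm [  7.3   2.7 -20.3]
```

View pics/q_c.png

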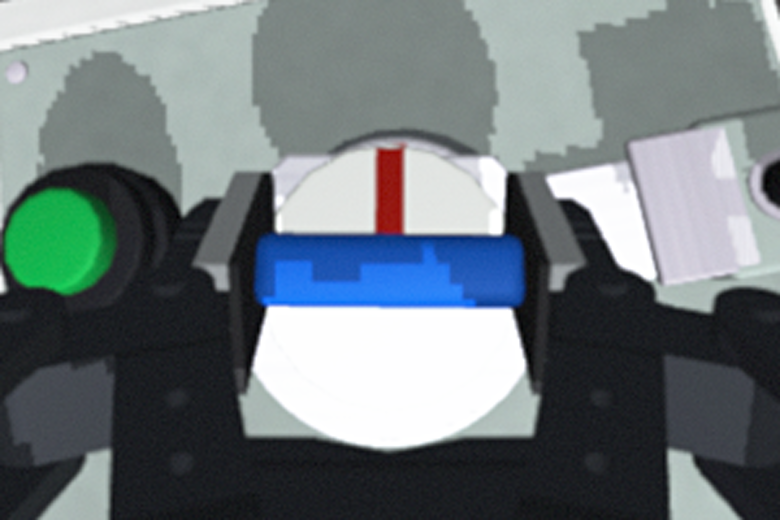

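apply_moves([
  {"tx":-0.025,"ty":0,"tz":-0.03,"twist":0,"claw":1},
  {"tx":-0.005,"ty":0,"tz":-0.065,"twist":0,"claw":1},
  {"tx":0.015,"ty":0.005,"tz":-0.1,"twist":0,"claw":1},
  {"tx":0.015,"ty":0.005,"tz":-0.1,"twist":0,"claw":1},
], grip_force=40)

```text
t: 16.3
eef_pos: [0.5312, 0.0045, 0.1825]
tcp_rot: [0.014, 1.603, -0.025]
wrist_force: [0.5, 0.2, -2.0]
opening: 0.0431
```

```bash
python3 look.py r wrist scene;python3 rel.py r; python3 - <<'E'
from geo import *
crop('r','wrist',(130,180,430,380),2.6,'r_c')
crop('r','scene',(230,130,350,240),5,'r_s')
E
```

```text
wrist {'K': [[313.6475, 0.0, 279.2887], [0.0, 313.6475, 205.3122], [0.0, 0.0, 1.0]], 'k1': -0.0413, 'T_tool_cam': [[0.0001, -0.2763, 0.9611, -0.1421], [1.0, 0.0003, -0.0, 0.0007], [-0.0002, 0.9611, 0.2763, -0.0696], [0.0, 0.0, 0.0, 1.0]]}
scene {'K': [[437.5051, 0.0, 283.6486], [0.0, 437.5051, 202.576], [0.0, 0.0, 1.0]], 'k1': -0.0574, 'pose': [[0.8536, -0.3463, 0.3891, -0.0912], [-0.5206, -0.5894, 0.6177, -1.0461], [0.0154, -0.7298, -0.6835, 1.21], [0.0, 0.0, 0.0, 1.0]]}
{'t': 16.4, 'qpos': [-0.068, 0.202, 1.873, -0.01, 1.098, -1.61], 'joint_vel': [-0.001, -0.004, -0.001, -0.001, -0.001, -0.001], 'tau': [0.003, -35.969, -26.637, -0.036, 0.081, 0.001], 'eef_pos': [0.531, 0.004, 0.183], 'tcp_rot': [0.014, 1.602, -0.025], 'wrist_force': [0.271, 0.42, -2.443], 'wrist_torque': [-0.054, 0.058, 0.054], 'opening': 0.043}
bottom in seat frame [-0.0003 -0.0011 -0.0042] err deg [-6.03 -0.31  1.09]
0.015 delta world mm [-9.4 -0.5 16.7]
0.004 delta world mm [-4.   0.4  7.2]
-0.004 delta world mm [-0.   1.1  0.3]
-0.01 delta world mm [ 2.9  1.6 -4.9]
-0.016 delta world mm [  5.9   2.2 -10.1]
```

View pics/r_c.png

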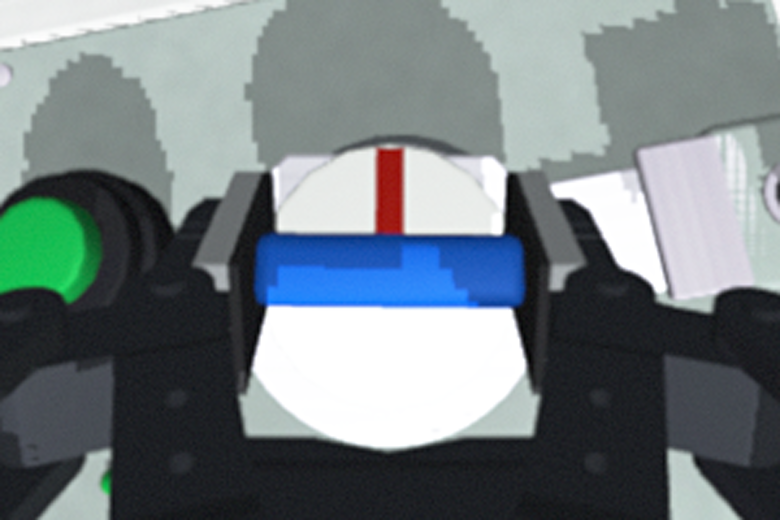

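View pics/r_s.png

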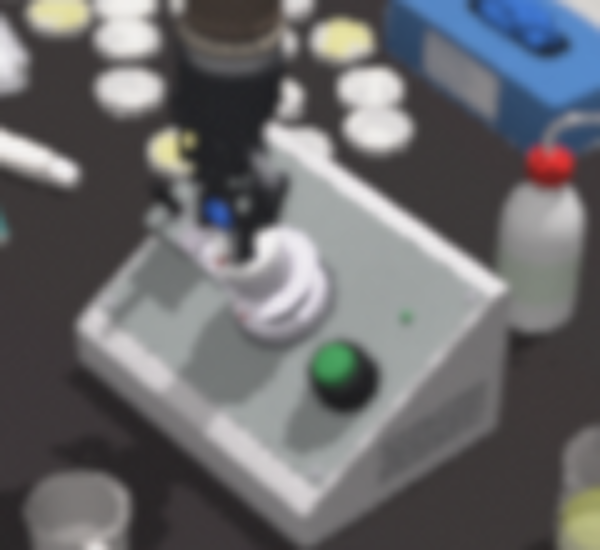

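apply_moves([
  {"tx":0.015,"ty":0.002,"tz":-0.025,"twist":0,"claw":1},
  {"tx":0.03,"ty":0.005,"tz":-0.05,"twist":0,"claw":1},
  {"tx":0.03,"ty":0.005,"tz":-0.05,"twist":0,"claw":1},
], grip_force=40)

```text
t: 16.77
eef_pos: [0.5343, 0.005, 0.1775]
tcp_rot: [0.014, 1.603, -0.025]
wrist_force: [0.7, 0.6, -2.3]
opening: 0.0428
```

```bash
python3 look.py s wrist;python3 rel.py s
```

```text
wrist {'K': [[313.6475, 0.0, 279.2887], [0.0, 313.6475, 205.3122], [0.0, 0.0, 1.0]], 'k1': -0.0413, 'T_tool_cam': [[0.0001, -0.2763, 0.9611, -0.1421], [1.0, 0.0003, -0.0, 0.0007], [-0.0002, 0.9611, 0.2763, -0.0696], [0.0, 0.0, 0.0, 1.0]]}
{'t': 16.825, 'qpos': [-0.067, 0.214, 1.87, -0.01, 1.089, -1.608], 'joint_vel': [-0.002, -0.003, -0.001, -0.0, 0.003, 0.0], 'tau': [0.003, -36.406, -26.534, -0.035, 0.059, 0.001], 'eef_pos': [0.534, 0.005, 0.178], 'tcp_rot': [0.013, 1.603, -0.025], 'wrist_force': [-0.517, 0.2, -2.459], 'wrist_torque': [0.027, 0.111, 0.011], 'opening': 0.043}
bottom in seat frame [-0.0001 -0.0012 -0.01  ] err deg [-6.03 -0.31  1.09]
0.015 delta world mm [-12.4  -1.   21.7]
0.004 delta world mm [-7.  -0.  12.2]
-0.004 delta world mm [-3.1  0.6  5.3]
-0.01 delta world mm [-0.1  1.2  0.1]
-0.016 delta world mm [ 2.9  1.7 -5.1]
```

apply_moves([
  {"tx":0.013,"ty":0.002,"tz":-0.022,"twist":0,"claw":1},
  {"tx":0.013,"ty":0.002,"tz":-0.022,"twist":0,"claw":1},
], grip_force=30)

```text
t: 17.08
eef_pos: [0.5357, 0.0052, 0.1752]
tcp_rot: [0.014, 1.603, -0.025]
wrist_force: [-0.2, -0.3, -3.0]
opening: 0.0424
```

apply_moves([
  {"tx":0,"ty":0,"tz":0,"twist":0,"claw":-0.1},
  {"tx":0,"ty":0,"tz":0,"twist":0,"claw":-0.3},
  {"tx":0,"ty":0,"tz":0,"twist":0,"claw":-0.3},
  {"tx":0,"ty":0,"tz":0,"twist":0,"claw":-0.3},
])

```text
t: 17.58
eef_pos: [0.5359, 0.005, 0.1756]
tcp_rot: [0.013, 1.602, -0.025]
wrist_force: [1.2, -1.0, 0.6]
opening: 0.0552
```

```bash
python3 look.py t wrist;python3 rel.py t;python3 - <<'E'
from geo import *
crop('t','wrist',(130,180,430,380),2.6,'t_c')
E
```

```text
wrist {'K': [[313.6475, 0.0, 279.2887], [0.0, 313.6475, 205.3122], [0.0, 0.0, 1.0]], 'k1': -0.0413, 'T_tool_cam': [[0.0001, -0.2763, 0.9611, -0.1421], [1.0, 0.0003, -0.0, 0.0007], [-0.0002, 0.9611, 0.2763, -0.0696], [0.0, 0.0, 0.0, 1.0]]}
{'t': 17.625, 'qpos': [-0.066, 0.219, 1.869, -0.011, 1.085, -1.608], 'joint_vel': [0.001, 0.001, 0.001, -0.001, 0.0, 0.002], 'tau': [0.492, -35.007, -25.151, 0.224, 0.127, -0.002], 'eef_pos': [0.536, 0.005, 0.176], 'tcp_rot': [0.013, 1.602, -0.025], 'wrist_force': [0.009, -1.383, 0.137], 'wrist_torque': [-0.175, -0.046, 0.008], 'opening': 0.056}
bottom in seat frame [ 0.0004 -0.0014 -0.0125] err deg [-6.04 -0.36  1.1 ]
0.015 delta world mm [-14.1  -1.   23.6]
0.004 delta world mm [-8.7 -0.1 14.1]
-0.004 delta world mm [-4.8  0.6  7.2]
-0.01 delta world mm [-1.8  1.1  2. ]
-0.016 delta world mm [ 1.1  1.6 -3.2]
```

View pics/t_c.png

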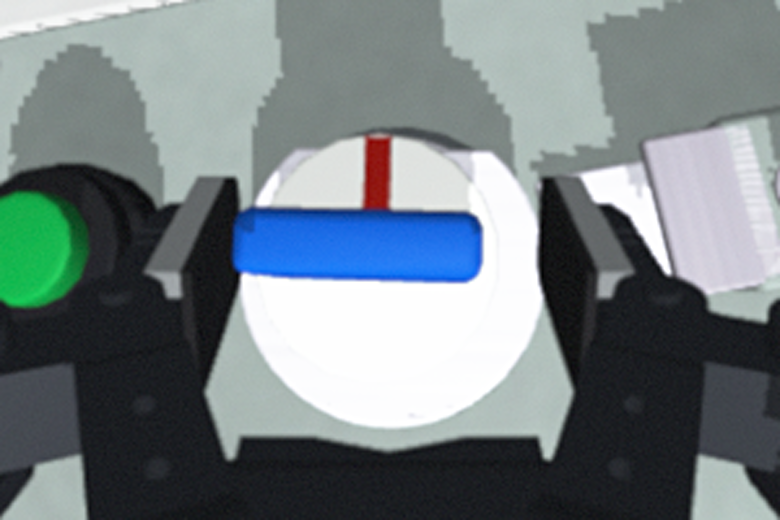

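apply_moves([
  {"tx":0,"ty":0,"tz":0,"twist":0,"claw":-1},
  {"tx":0,"ty":0,"tz":0,"twist":0,"claw":-1},
  {"tx":0,"ty":0,"tz":0.3,"twist":0,"claw":-1},
  {"tx":0,"ty":0,"tz":0.7,"twist":0,"claw":-1},
  {"tx":0.5,"ty":0,"tz":1,"twist":0,"claw":-1},
  {"tx":0.5,"ty":0,"tz":1,"twist":0,"claw":-1},
])

```text
t: 18.38
eef_pos: [0.5904, 0.0049, 0.2792]
tcp_rot: [0.013, 1.593, -0.025]
wrist_force: [-0.6, 0.4, 0.6]
opening: 0.0851
```

```bash
python3 look.py u wrist scene top;python3 - <<'E'
from ov import *
p=np.load('mix.npy').copy();p[5]=.04
c=load('u','wrist');R=RD(p[2]);o=p[[0,1,3]];ph=p[4]
Rf=R@cv2.Rodrigues(np.array([0,0,ph]))[0];B=o+R@np.array([0,0,.004])
im=cv2.imread('pics/u_wrist.png');print(proj(c,B))
x0,y0,f=130,60,2.6
im=cv2.resize(im[y0:y0+220,x0:x0+300],None,fx=f,fy=f,interpolation=cv2.INTER_CUBIC)
C=lambda L:np.array([B+Rf@np.array(l) for l in L])
def dr(L,col):cv2.polylines(im,[np.int32(((proj(c,C(L))-[x0,y0]+.5)*f*8))],True,col,1,cv2.LINE_AA,3)
a=np.linspace(0,2*np.pi,90)
dr([[.006,.022,.098],[-.006,.022,.098],[-.006,-.022,.098],[.006,-.022,.098]],(0,255,255))
t=np.arccos(.75);dr([[.04*np.cos(u),.04*np.sin(u),.022] for u in np.linspace(np.pi-t,-np.pi+t,60)],(0,0,255))
dr([[.0265*np.cos(u),.0265*np.sin(u),.062] for u in a],(255,0,255))
cv2.imwrite('pics/u_o.png',im)
crop('u','scene',(230,130,350,240),5,'u_s')
E
```

```text
wrist {'K': [[313.6475, 0.0, 279.2887], [0.0, 313.6475, 205.3122], [0.0, 0.0, 1.0]], 'k1': -0.0413, 'T_tool_cam': [[0.0001, -0.2763, 0.9611, -0.1421], [1.0, 0.0003, -0.0, 0.0007], [-0.0002, 0.9611, 0.2763, -0.0696], [0.0, 0.0, 0.0, 1.0]]}
scene {'K': [[437.5051, 0.0, 283.6486], [0.0, 437.5051, 202.576], [0.0, 0.0, 1.0]], 'k1': -0.0574, 'pose': [[0.8536, -0.3463, 0.3891, -0.0912], [-0.5206, -0.5894, 0.6177, -1.0461], [0.0154, -0.7298, -0.6835, 1.21], [0.0, 0.0, 0.0, 1.0]]}
top {'K': [[531.8377, 0.0, 288.9867], [0.0, 531.8377, 210.7628], [0.0, 0.0, 1.0]], 'k1': -0.1947, 'pose': [[-0.0161, -0.9976, 0.0667, 0.414], [-0.9998, 0.0166, 0.0056, -0.0666], [-0.0067, -0.0666, -0.9978, 1.6705], [0.0, 0.0, 0.0, 1.0]]}
{'t': 18.525, 'qpos': [-0.061, 0.216, 1.661, -0.009, 1.299, -1.605], 'joint_vel': [-0.002, -0.002, 0.027, -0.001, -0.001, -0.0], 'tau': [-0.024, -38.782, -29.486, -0.035, 0.067, -0.0], 'eef_pos': [0.585, 0.005, 0.274], 'tcp_rot': [0.013, 1.605, -0.025], 'wrist_force': [-0.325, 0.334, 0.658], 'wrist_torque': [-0.0, 0.039, 0.007], 'opening': 0.085}
[[280.88493946 185.9293121 ]]
```

View pics/u_o.png

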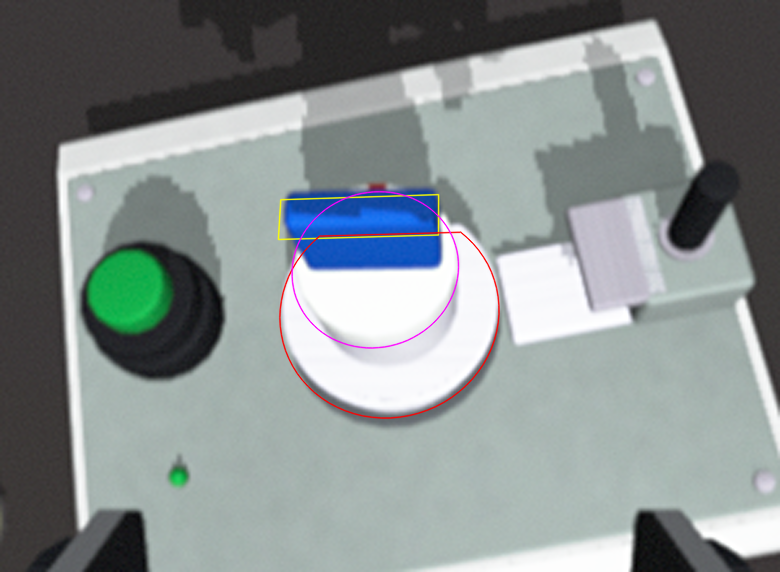

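View pics/u_s.png

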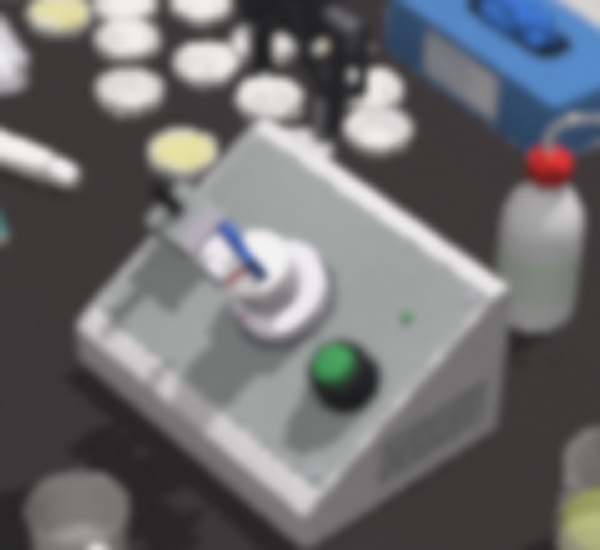

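```bash
python3 look.py v wrist >/dev/null; cat > seat.py <<'E'
import sys
from ov import *
tag=sys.argv[1];x0,y0,f=int(sys.argv[2]),int(sys.argv[3]),float(sys.argv[4]);q=float(sys.argv[5]);du,dv=float(sys.argv[6]),float(sys.argv[7])
p=np.load('mix.npy').copy()
c=load(tag,'wrist');R=RD(p[2]);o=p[[0,1,3]];ph=p[4]
Rf=R@cv2.Rodrigues(np.array([0,0,ph]))[0];B=o+R@np.array([0,0,.004])
im=cv2.imread(f'pics/{tag}_wrist.png')
im=cv2.resize(im[y0:y0+220,x0:x0+300],None,fx=f,fy=f,interpolation=cv2.INTER_CUBIC)
def dr(P,col):cv2.polylines(im,[np.int32(((proj(c,P)+[du,dv]-[x0,y0]+.5)*f*8))],True,col,1,cv2.LINE_AA,3)
C=lambda L:np.array([B+Rf@np.array(l) for l in L]);D=lambda L:np.array([o+R@np.array(l) for l in L])
a=np.linspace(0,2*np.pi,90)
dr(C([[.006,.022,.098],[-.006,.022,.098],[-.006,-.022,.098],[.006,-.022,.098]]),(0,255,255))
t=np.arccos(.75);dr(C([[.04*np.cos(u),.04*np.sin(u),.022] for u in np.linspace(np.pi-t,-np.pi+t,60)]),(0,0,255))
dr(C([[.0265*np.cos(u),.0265*np.sin(u),.062] for u in a]),(255,0,255))
dr(D([[-.02+.015*np.cos(u),-.092+.015*np.sin(u),.038] for u in a]),(0,0,255))
for h in(.034,.076):dr(D([[.007*np.cos(u),.068+q+.007*np.sin(u),h] for u in a]),(0,255,255))
cv2.imwrite(f'pics/{tag}_o.png',im)
E
python3 seat.py v 130 60 2.6 .04 0 0
```

```text
(no output)
```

View pics/v_o.png

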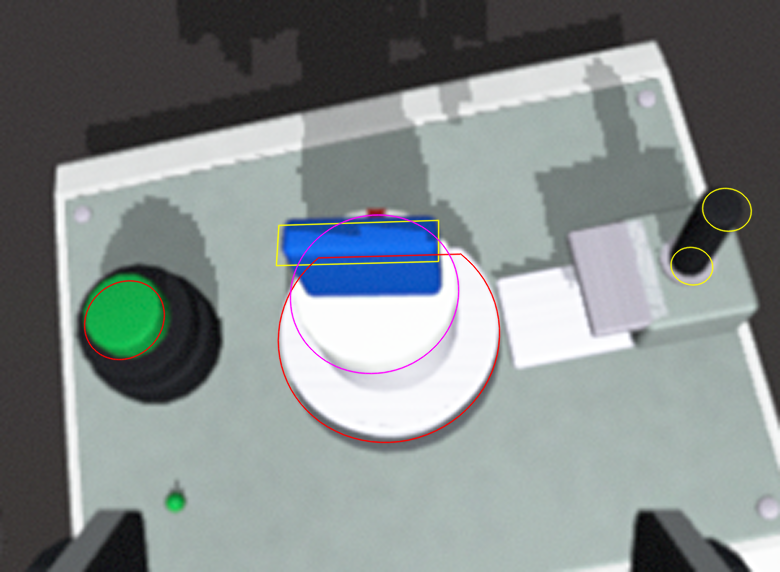

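apply_moves([
  {"tx":-0.3,"ty":-0.05,"tz":0,"twist":0,"claw":1},
  {"tx":-0.57,"ty":-0.09,"tz":0,"twist":0,"claw":1},
  {"tx":-0.57,"ty":-0.09,"tz":-0.3,"twist":0,"claw":1},
  {"tx":-0.57,"ty":-0.09,"tz":-0.55,"twist":0,"claw":1},
  {"tx":-0.57,"ty":-0.09,"tz":-0.55,"twist":0,"claw":1},
  {"tx":-0.57,"ty":-0.09,"tz":-0.55,"twist":0,"claw":1},
])

```text
t: 19.32
eef_pos: [0.527, -0.0038, 0.2192]
tcp_rot: [0.013, 1.606, -0.025]
wrist_force: [1.3, -0.1, 1.2]
opening: 0.0002
```

```bash
python3 look.py w wrist | tail -1
```

```text
{'t': 19.375, 'qpos': [-0.084, 0.154, 1.849, -0.011, 1.172, -1.626], 'joint_vel': [-0.002, -0.004, -0.013, -0.001, -0.004, -0.0], 'tau': [-0.0, -33.163, -26.096, -0.036, 0.173, -0.0], 'eef_pos': [0.528, -0.004, 0.22], 'tcp_rot': [0.013, 1.605, -0.025], 'wrist_force': [0.428, 0.519, -0.156], 'wrist_torque': [0.021, -0.032, 0.015], 'opening': -0.0}
```

View pics/w_wrist.png

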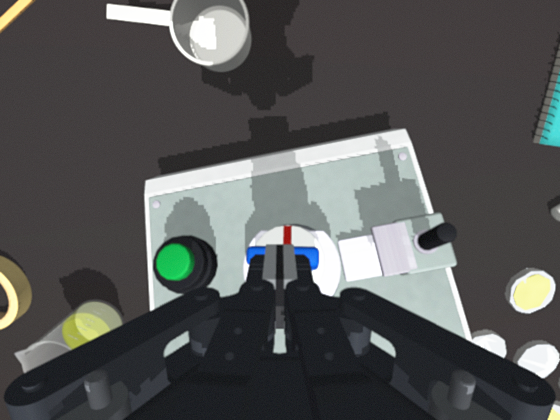

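apply_moves([
  {"tx":0.05,"ty":0.01,"tz":-0.08,"twist":0,"claw":1},
  {"tx":0.1,"ty":0.017,"tz":-0.17,"twist":0,"claw":1},
  {"tx":0.1,"ty":0.017,"tz":-0.17,"twist":0,"claw":1},
])

```text
t: 19.75
eef_pos: [0.5373, -0.002, 0.2017]
tcp_rot: [0.013, 1.607, -0.025]
wrist_force: [0.3, -0.2, -0.2]
opening: 0.0004
```

apply_moves([
  {"tx":0.01,"ty":0,"tz":-0.03,"twist":0,"claw":1},
  {"tx":0.02,"ty":0.005,"tz":-0.05,"twist":0,"claw":1},
])

```text
t: 20.0
eef_pos: [0.5393, -0.0015, 0.1964]
tcp_rot: [0.013, 1.607, -0.025]
wrist_force: [-0.3, 0.3, 0.2]
opening: 0.0
```

apply_moves([
  {"tx":0.01,"ty":0,"tz":-0.02,"twist":0,"claw":1},
  {"tx":0.015,"ty":0.003,"tz":-0.03,"twist":0,"claw":1},
])

```text
t: 20.25
eef_pos: [0.5397, -0.0014, 0.1953]
tcp_rot: [0.013, 1.61, -0.025]
wrist_force: [-7.2, -0.1, 14.9]
opening: -0.0003
```

apply_moves([
  {"tx":0.01,"ty":0,"tz":-0.02,"twist":0,"claw":1},
  {"tx":0.015,"ty":0.003,"tz":-0.03,"twist":0,"claw":1},
])

```text
t: 20.5
eef_pos: [0.5397, -0.0014, 0.1951]
tcp_rot: [0.012, 1.615, -0.025]
wrist_force: [-10.6, -0.5, 18.3]
opening: 0.0001
```

apply_moves([
  {"tx":-0.1,"ty":-0.02,"tz":0.2,"twist":0,"claw":1},
  {"tx":-0.1,"ty":0,"tz":0.6,"twist":0.0,"claw":1},
  {"tx":-0.1,"ty":0.5,"tz":0.6,"twist":0.055,"claw":1},
  {"tx":-0.1,"ty":1,"tz":0.6,"twist":0.055,"claw":1},
  {"tx":-0.1,"ty":1,"tz":0.6,"twist":0.055,"claw":1},
])

```text
t: 21.12
eef_pos: [0.5296, 0.1014, 0.2554]
tcp_rot: [-0.13, 1.61, 0.112]
wrist_force: [-0.2, -0.4, -0.3]
opening: 0.0002
```

apply_moves([
  {"tx":0.05,"ty":0.45,"tz":0,"twist":0,"claw":1},
  {"tx":0.05,"ty":0.45,"tz":-0.5,"twist":0,"claw":1},
  {"tx":0.05,"ty":0.45,"tz":-0.5,"twist":0,"claw":1},
  {"tx":0.05,"ty":0.45,"tz":-0.5,"twist":0,"claw":1},
])

```text
t: 21.62
eef_pos: [0.5351, 0.1456, 0.2061]
tcp_rot: [-0.13, 1.609, 0.111]
wrist_force: [0.1, 0.3, -0.6]
opening: 0.0
```

```bash
python3 look.py x wrist | tail -1; python3 seat.py x 40 100 2.6 .04 0 0
```

```text
{'t': 21.675, 'qpos': [0.191, 0.225, 1.792, -0.007, 1.166, -1.529], 'joint_vel': [0.001, -0.012, -0.014, 0.002, -0.004, 0.001], 'tau': [0.145, -35.707, -25.642, -0.018, 0.217, -0.001], 'eef_pos': [0.536, 0.146, 0.207], 'tcp_rot': [-0.129, 1.607, 0.111], 'wrist_force': [-0.834, 0.523, 0.285], 'wrist_torque': [-0.005, -0.07, 0.004], 'opening': -0.0}
```

View pics/x_o.png

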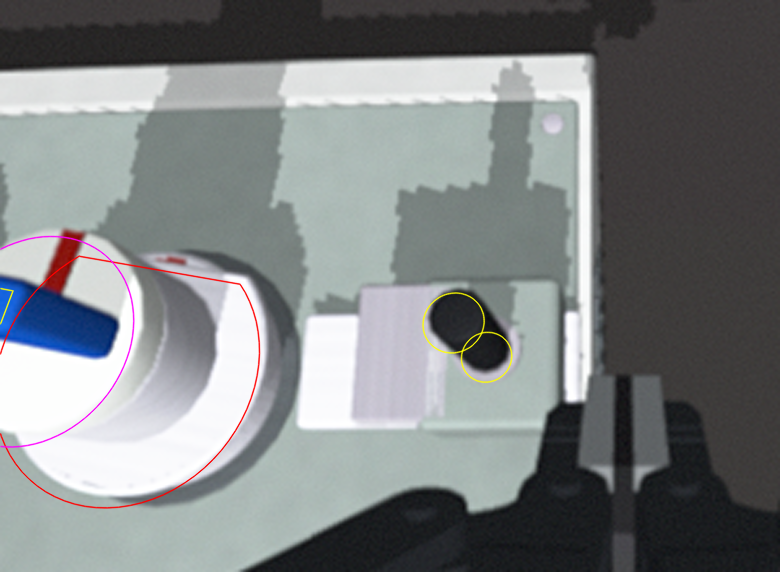

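apply_moves([
  {"tx":-0.03,"ty":0,"tz":-0.3,"twist":0,"claw":1},
  {"tx":-0.03,"ty":0,"tz":-0.53,"twist":0,"claw":1},
  {"tx":-0.03,"ty":0,"tz":-0.53,"twist":0,"claw":1},
])

```text
t: 22.05
eef_pos: [0.5325, 0.145, 0.154]
tcp_rot: [-0.129, 1.609, 0.11]
wrist_force: [-0.4, 0.5, 0.3]
opening: 0.0004
```

apply_moves([
  {"tx":0.02,"ty":-0.12,"tz":0,"twist":0,"claw":1},
  {"tx":0.04,"ty":-0.22,"tz":0,"twist":0,"claw":1},
  {"tx":0.055,"ty":-0.32,"tz":0,"twist":0,"claw":1},
  {"tx":0.07,"ty":-0.42,"tz":0,"twist":0,"claw":1},
  {"tx":0.07,"ty":-0.42,"tz":0,"twist":0,"claw":1},
])

```text
t: 22.68
eef_pos: [0.5398, 0.1019, 0.1543]
tcp_rot: [-0.129, 1.608, 0.109]
wrist_force: [-1.1, -0.4, -0.4]
opening: 0.0002
```

apply_moves([
  {"tx":0.01,"ty":-0.06,"tz":0,"twist":0,"claw":1},
  {"tx":0.02,"ty":-0.12,"tz":0,"twist":0,"claw":1},
  {"tx":0.02,"ty":-0.12,"tz":0,"twist":0,"claw":1},
])

```text
t: 23.05
eef_pos: [0.5415, 0.0892, 0.1539]
tcp_rot: [-0.129, 1.609, 0.108]
wrist_force: [0.1, 0.7, 0.3]
opening: 0.0003
```

apply_moves([
  {"tx":0.005,"ty":-0.03,"tz":0,"twist":0,"claw":1},
  {"tx":0.01,"ty":-0.05,"tz":0,"twist":0,"claw":1},
])

```text
t: 23.3
eef_pos: [0.542, 0.0865, 0.154]
tcp_rot: [-0.124, 1.61, 0.111]
wrist_force: [-1.7, 10.0, 1.3]
opening: -0.0003
```

```bash
python3 look.py y wrist | tail -1
```

```text
{'t': 23.35, 'qpos': [0.083, 0.277, 1.846, -0.008, 1.062, -1.632], 'joint_vel': [0.005, -0.001, -0.0, -0.008, -0.001, 0.002], 'tau': [-4.8, -36.373, -24.314, -2.321, 0.033, -0.056], 'eef_pos': [0.542, 0.087, 0.154], 'tcp_rot': [-0.124, 1.61, 0.111], 'wrist_force': [-0.67, 8.441, 0.752], 'wrist_torque': [1.226, 0.149, -0.11], 'opening': -0.0}
```

View pics/y_wrist.png

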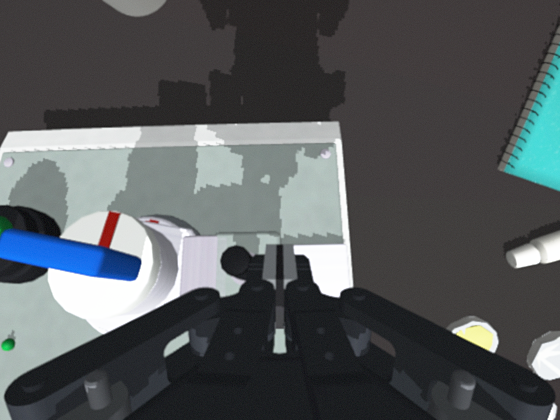

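apply_moves([
  {"tx":0.01,"ty":-0.06,"tz":0,"twist":0,"claw":1},
  {"tx":0.01,"ty":-0.06,"tz":0,"twist":0,"claw":1},
])

```text
t: 23.6
eef_pos: [0.5421, 0.0863, 0.1542]
tcp_rot: [-0.112, 1.611, 0.118]
wrist_force: [-1.9, 16.8, 2.3]
opening: -0.0
```

apply_moves([
  {"tx":-0.02,"ty":0.12,"tz":0,"twist":0,"claw":1},
  {"tx":-0.02,"ty":0.12,"tz":0.5,"twist":0,"claw":1},
  {"tx":0.2,"ty":-0.2,"tz":1,"twist":0,"claw":1},
  {"tx":0.4,"ty":-0.8,"tz":1,"twist":0,"claw":1},
  {"tx":0.4,"ty":-0.8,"tz":1,"twist":0,"claw":1},
])

```text
t: 24.22
eef_pos: [0.5834, 0.0021, 0.255]
tcp_rot: [-0.111, 1.61, 0.112]
wrist_force: [-0.9, 0.4, 0.0]
opening: -0.0002
```

```bash
python3 look.py z wrist scene| tail -1;python3 seat.py z 100 60 2.6 0 0 0
python3 - <<'E'
from geo import *
crop('z','scene',(230,130,350,240),5,'z_s')
E
```

```text
{'t': 24.325, 'qpos': [-0.064, 0.233, 1.683, -0.003, 1.271, -1.778], 'joint_vel': [0.032, -0.002, 0.018, 0.011, -0.0, 0.0], 'tau': [-0.857, -38.776, -28.567, -0.109, 0.128, -0.011], 'eef_pos': [0.581, 0.005, 0.253], 'tcp_rot': [-0.111, 1.613, 0.116], 'wrist_force': [0.902, -0.092, 0.254], 'wrist_torque': [-0.027, 0.026, 0.031], 'opening': -0.0}
```

View pics/z_o.png

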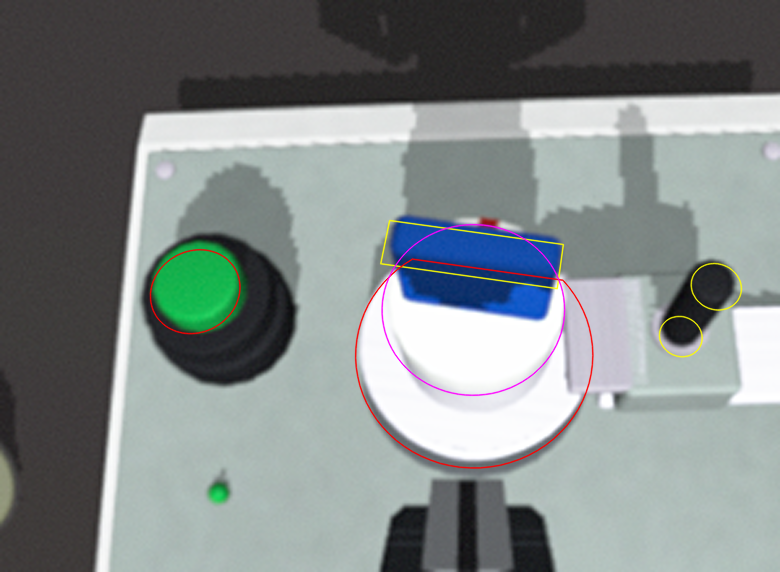

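View pics/z_s.png

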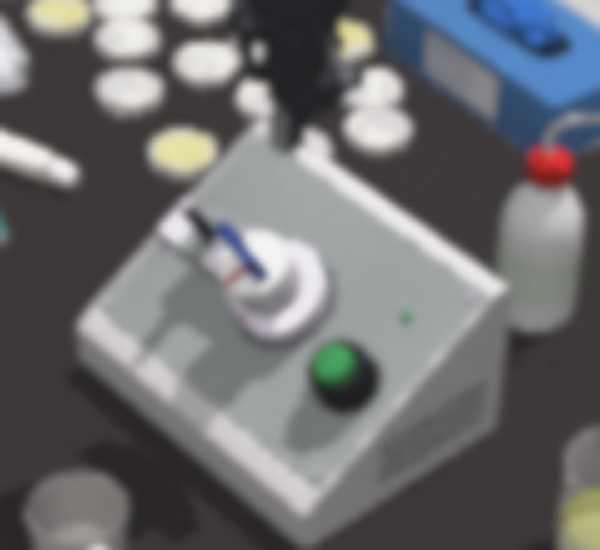

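apply_moves([
  {"tx":0,"ty":-0.3,"tz":0.1,"twist":-0.05,"claw":1},
  {"tx":-0.1,"ty":-0.6,"tz":0.1,"twist":-0.11,"claw":1},
  {"tx":-0.2,"ty":-0.97,"tz":0.1,"twist":-0.17,"claw":1},
  {"tx":-0.2,"ty":-0.97,"tz":0.1,"twist":-0.23,"claw":1},
  {"tx":-0.2,"ty":-0.97,"tz":0.1,"twist":-0.29,"claw":1},
  {"tx":-0.2,"ty":-0.97,"tz":0.1,"twist":-0.35,"claw":1},
  {"tx":-0.2,"ty":-0.97,"tz":0.1,"twist":-0.41,"claw":1},
  {"tx":-0.2,"ty":-0.97,"tz":0.1,"twist":-0.46,"claw":1},
  {"tx":-0.2,"ty":-0.97,"tz":0.1,"twist":-0.5,"claw":1},
  {"tx":-0.2,"ty":-0.97,"tz":0.1,"twist":-0.5,"claw":1},
])

```text
t: 25.58
eef_pos: [0.5606, -0.0902, 0.2625]
tcp_rot: [1.134, 1.307, -1.077]
wrist_force: [0.2, 0.5, 0.1]
opening: 0.0003
```

```bash
python3 look.py aa wrist | tail -1; python3 seat.py aa 200 60 2.6 0 0 0;  python3 - <<'E'
import json,cv2,numpy as np
s=json.load(open('pics/aa_wrist.json'))['s'];print(cv2.Rodrigues(np.array(s['tcp_rot']))[0].round(3))
E
```

```text
{'t': 25.625, 'qpos': [-0.261, 0.177, 1.732, 0.046, 1.246, -0.423], 'joint_vel': [-0.004, 0.0, -0.01, -0.0, 0.0, -0.003], 'tau': [-0.02, -36.137, -28.039, 0.164, 0.059, 0.051], 'eef_pos': [0.561, -0.09, 0.263], 'tcp_rot': [1.134, 1.307, -1.077], 'wrist_force': [0.199, 1.015, 0.102], 'wrist_torque': [0.023, 0.012, -0.014], 'opening': -0.0}
[[-0.002  0.989  0.146]
 [ 0.046  0.146 -0.988]
 [-0.999  0.005 -0.046]]
```

View pics/aa_wrist.png

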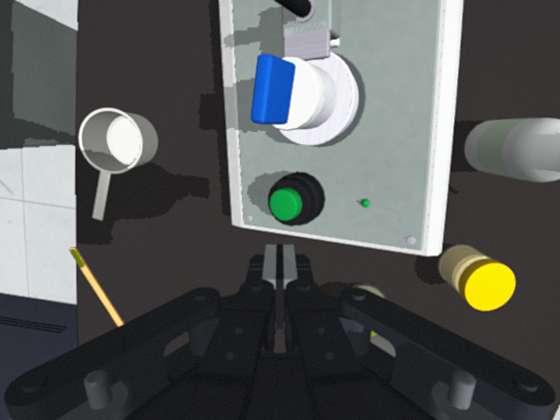

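```bash
python3 - <<'E'
from geo import *
print(proj(load('aa','wrist'),[.5678,-.0906,.1307]))
E
```

```text
[[285.69161093 204.73562313]]
```

apply_moves([
  {"tx":-0.185,"ty":-0.04,"tz":-0.5,"twist":0,"claw":1},
  {"tx":-0.185,"ty":-0.04,"tz":-1,"twist":0,"claw":1},
  {"tx":-0.185,"ty":-0.04,"tz":-1,"twist":0,"claw":1},
  {"tx":-0.185,"ty":-0.04,"tz":-1,"twist":0,"claw":1},
])

```text
t: 26.12
eef_pos: [0.5436, -0.0945, 0.1641]
tcp_rot: [1.133, 1.306, -1.075]
wrist_force: [0.6, -0.9, 0.1]
opening: -0.0002
```

```bash
python3 look.py ab wrist | tail -1
```

```text
{'t': 26.175, 'qpos': [-0.276, 0.248, 1.857, 0.051, 1.047, -0.45], 'joint_vel': [-0.002, -0.014, -0.011, 0.0, -0.002, 0.004], 'tau': [0.024, -35.229, -24.097, 0.146, 0.119, -0.003], 'eef_pos': [0.544, -0.095, 0.165], 'tcp_rot': [1.134, 1.304, -1.074], 'wrist_force': [-0.666, -0.108, 0.396], 'wrist_torque': [-0.102, 0.003, 0.032], 'opening': 0.0}
```

View pics/ab_wrist.png

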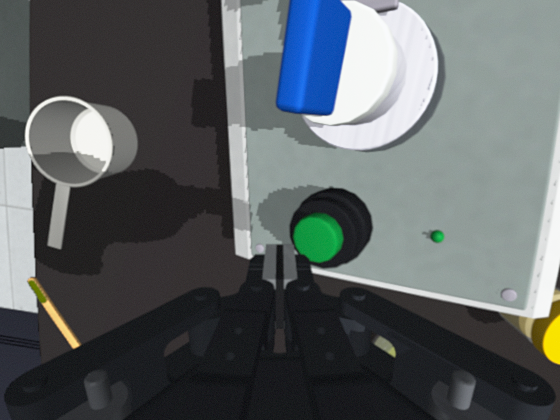

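apply_moves([
  {"tx":0,"ty":0,"tz":-0.12,"twist":0,"claw":1},
  {"tx":0.05,"ty":0.01,"tz":-0.21,"twist":0,"claw":1},
  {"tx":0.1,"ty":0.015,"tz":-0.29,"twist":0,"claw":1},
  {"tx":0.1,"ty":0.015,"tz":-0.29,"twist":0,"claw":1},
])

```text
t: 26.68
eef_pos: [0.5541, -0.0931, 0.135]
tcp_rot: [1.133, 1.306, -1.074]
wrist_force: [0.4, -0.5, -0.1]
opening: 0.0
```

apply_moves([
  {"tx":0.02,"ty":0.003,"tz":-0.035,"twist":0,"claw":1},
  {"tx":0.03,"ty":0.005,"tz":-0.05,"twist":0,"claw":1},
  {"tx":0.03,"ty":0.005,"tz":-0.05,"twist":0,"claw":1},
])

```text
t: 27.05
eef_pos: [0.5571, -0.0926, 0.1302]
tcp_rot: [1.133, 1.306, -1.075]
wrist_force: [-1.5, -0.4, 1.6]
opening: -0.0
```

apply_moves([
  {"tx":0.015,"ty":0.003,"tz":-0.026,"twist":0,"claw":1},
  {"tx":0.025,"ty":0.004,"tz":-0.043,"twist":0,"claw":1},
  {"tx":0.025,"ty":0.004,"tz":-0.043,"twist":0,"claw":1},
])

```text
t: 27.42
eef_pos: [0.5595, -0.0922, 0.126]
tcp_rot: [1.133, 1.306, -1.075]
wrist_force: [-2.1, -0.2, 2.6]
opening: -0.0001
```

apply_moves([
  {"tx":0.01,"ty":0.002,"tz":-0.017,"twist":0,"claw":1},
  {"tx":0.01,"ty":0.002,"tz":-0.017,"twist":0,"claw":1},
])

```text
t: 27.68
eef_pos: [0.56, -0.0922, 0.1253]
tcp_rot: [1.132, 1.307, -1.076]
wrist_force: [-5.3, 0.5, 8.9]
opening: 0.0002
```

apply_moves([
  {"tx":0.01,"ty":0.002,"tz":-0.017,"twist":0,"claw":1},
  {"tx":0.015,"ty":0.002,"tz":-0.025,"twist":0,"claw":1},
])

```text
t: 27.92
eef_pos: [0.5603, -0.0922, 0.1249]
tcp_rot: [1.13, 1.311, -1.078]
wrist_force: [-10.0, -0.9, 19.5]
opening: -0.0001
```

apply_moves([
  {"tx":-0.05,"ty":-0.01,"tz":0.09,"twist":0,"claw":1},
  {"tx":-0.15,"ty":-0.03,"tz":0.26,"twist":0,"claw":1},
  {"tx":-0.2,"ty":-0.1,"tz":0.7,"twist":0,"claw":1},
  {"tx":-0.2,"ty":-0.1,"tz":1,"twist":0,"claw":1},
  {"tx":-0.2,"ty":-0.1,"tz":1,"twist":0,"claw":1},
])

```text
t: 28.55
eef_pos: [0.5429, -0.1028, 0.2278]
tcp_rot: [1.131, 1.303, -1.074]
wrist_force: [-0.5, 0.2, 0.9]
opening: 0.0001
```

```bash
python3 look.py ac wrist scene top| tail -1; python3 - <<'E'
from geo import *
crop('ac','scene',(230,130,350,240),5,'ac_s');crop('ac','top',(210,140,330,240),6,'ac_t')
E
```

```text
{'t': 28.7, 'qpos': [-0.29, 0.181, 1.81, 0.045, 1.171, -0.458], 'joint_vel': [0.002, 0.014, 0.011, -0.002, 0.005, 0.0], 'tau': [-0.031, -36.074, -27.754, 0.158, 0.037, -0.0], 'eef_pos': [0.54, -0.102, 0.223], 'tcp_rot': [1.129, 1.313, -1.078], 'wrist_force': [-1.03, 0.06, -1.135], 'wrist_torque': [0.019, 0.029, 0.018], 'opening': -0.0}
```

View pics/ac_wrist.png

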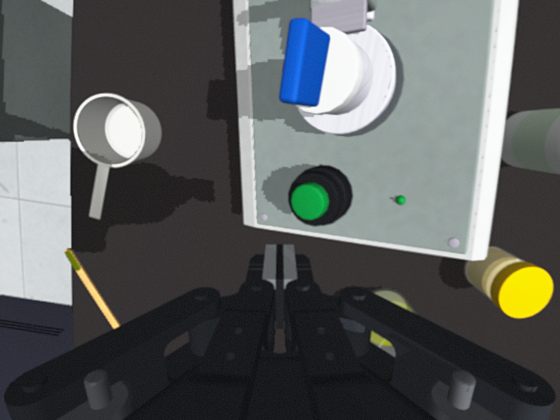

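View pics/ac_s.png

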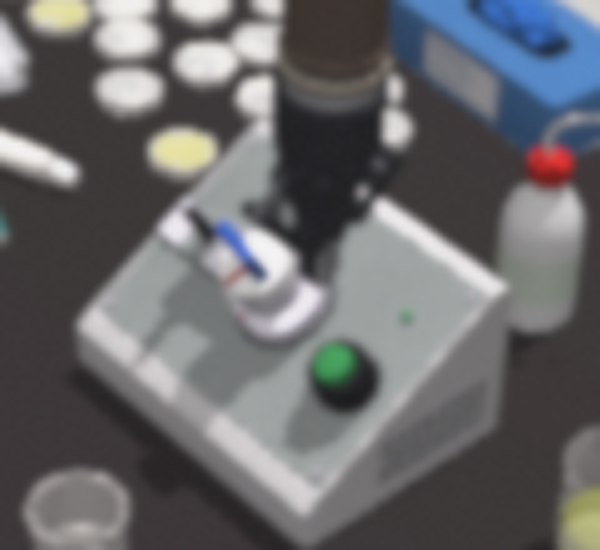

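View pics/ac_top.png

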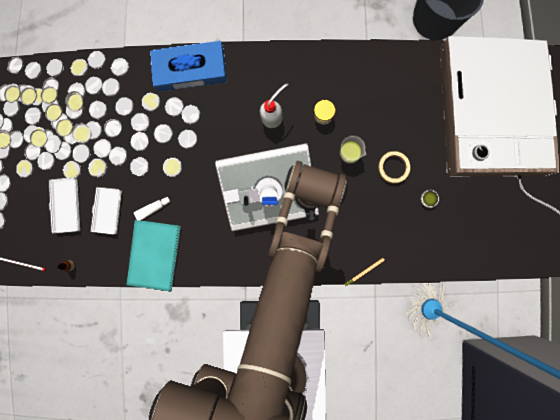

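apply_moves([
  {"tx":0,"ty":-0.4,"tz":0.5,"twist":0,"claw":1},
  {"tx":0,"ty":-0.4,"tz":1,"twist":0,"claw":1},
  {"tx":0,"ty":-0.4,"tz":1,"twist":0,"claw":1},
  {"tx":0,"ty":-0.4,"tz":1,"twist":0,"claw":1},
])

```text
t: 29.2
eef_pos: [0.5387, -0.1414, 0.3214]
tcp_rot: [1.129, 1.316, -1.08]
wrist_force: [-0.4, -0.6, -1.5]
opening: -0.0004
```

```bash
python3 look.py ad wrist scene| tail -1; python3 seat.py ad 180 40 2.6 0 0 0; python3 - <<'E'
from geo import *
crop('ad','scene',(190,130,400,320),3,'ad_s');crop('a','scene',(190,130,400,320),3,'aa_s')
E
```

```text
{'t': 29.3, 'qpos': [-0.358, 0.121, 1.68, 0.041, 1.369, -0.516], 'joint_vel': [0.002, 0.003, -0.002, 0.002, 0.002, 0.0], 'tau': [-0.069, -35.284, -29.719, 0.156, 0.094, -0.0], 'eef_pos': [0.538, -0.141, 0.32], 'tcp_rot': [1.128, 1.318, -1.081], 'wrist_force': [0.031, 0.305, 0.12], 'wrist_torque': [-0.01, -0.023, -0.022], 'opening': 0.0}
```

View pics/ad_o.png

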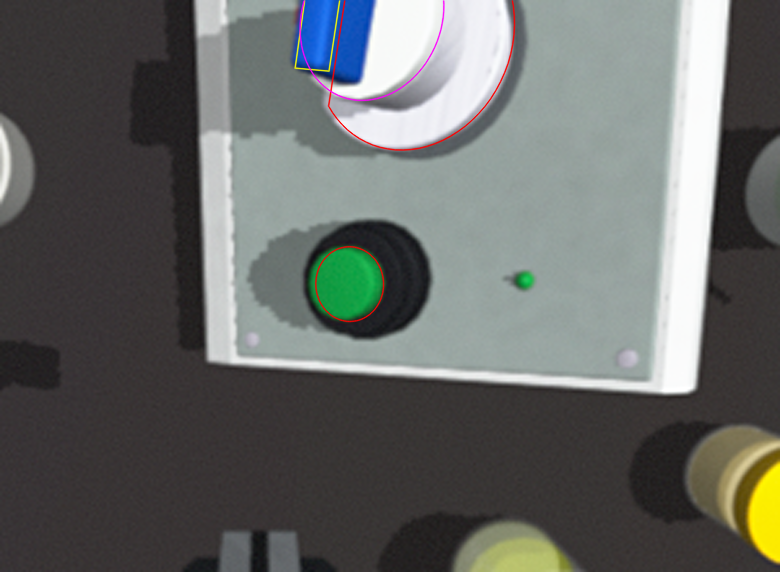

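View pics/ad_s.png

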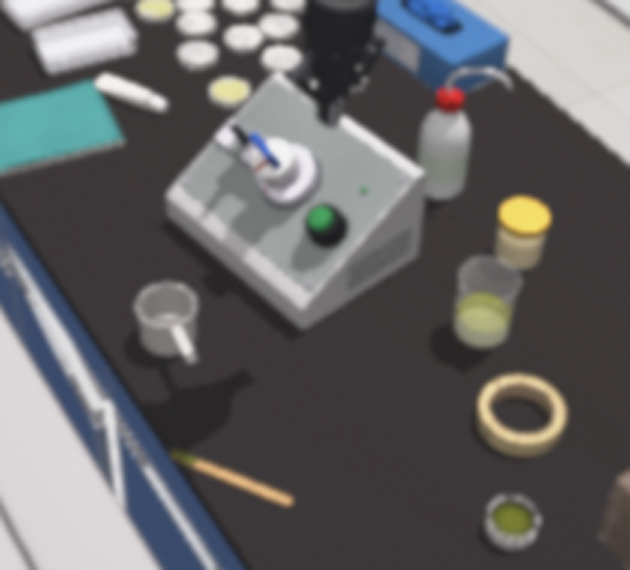

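View pics/aa_s.png

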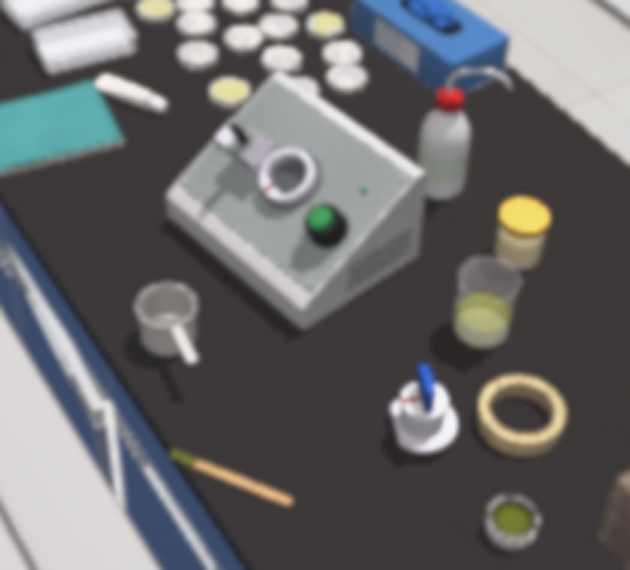

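```bash
python3 -c "
from plant import bot
print(bot.sign_off())"
```

```text
the job is handed in; nothing more can be done
None
```

The canister is loaded in the mixer, the keeper is shut over its flange, and the start button was pressed and released. I handed the job in at about 29 s of robot time. No verdict came back, so the result below rests on my own checks.

**What I did**
1. I pushed the keeper outward to its stop, with about 17 N at the end. The picture matched fully open.
2. I gripped the fin by its ends and tilted the canister in the grip against the mixer's back wall. The fitted tilt was 29.7°.
3. I turned it to match the driver's flat and lowered it into the pocket with about 6° of sideways lean, because the tool cannot tilt. After release it settled into line.
4. I pressed the fin down along the tilted axis, and it met a solid stop at about 20 N.
5. I slid the keeper shut to its stop, with about 17 N at the end.
6. I pressed the button to its stop, at about 20 N, then backed off.

**Last checks**
- **Canister, keeper and button:** the pictures matched the model of a seated canister, closed keeper and released button, apart from a constant offset of 1–2 pixels. Images alone cannot rule out 1–2 mm of lift. The solid stop and the tongue sliding over the flange both indicate it is home.
- **Other items:** everything else on the bench looked to be where it started.
- **Robot:** it ended clear of everything, with wrist force near zero.

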